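# Clamp a wooden blank on the sloped craft board with a T-bolt

### The arm

A 6-joint arm with a two-finger parallel gripper is mounted at the origin on the work surface. World frame = base frame: x ahead of the robot, y to its left, z up, the work surface at z = 0. Lengths are in mm, angles in rad, forces in N, time in s.
With the tool pointing down it reaches from about 350 to 725 mm from the base axis. Payload 4.3 kg.
Tool frame: the origin (TCP) lies where the fingers leave the gripper's body, on its centre line; the fingertips stand tip_reach ahead of it and the grasp point (between the pads) lies 54 mm ahead of it (tip_reach is the distance from the TCP to the fingertips, in mm); x points along the fingers, y is the direction in which the jaws open and shut, and the axes are right-handed (so a half turn about x gives the same grasp; the last joint's range is limited). The gripper opens to 85 mm and grips with 20 to 120 N. Pads are 22 mm wide; open, the fingers measure 114 mm over their backs; the gripper's body (76 mm by 85 mm) begins 54 mm behind the grasp point. The pads swing forward as they close: fully open they stand 13 mm farther back than shut.
Start: joints at [1.093, 0.377, 0.081, 1.274, 0, 1.46], TCP at [206.755, 536.574, 303.929] pointing down, gripper open.
Joint ranges: [-2.72, 2.72], [-0.84, 1.66], [-1.02, 1.22], [-1.77, 2.12], [-1.37, 1.28], [-3.14, 3.14]. Speed limits (rad/s): [2.57, 2.57, 3.14, 3.14, 3.14, 3.14].

### API

Orientations are given as a unit quaternion [w, x, y, z].
In Python, from plant import sense, read_camera, camera_info, finish_job, spot_in, silhouettes, tip_of, tip_reach gives the robot as it stands.
- The arm moves only by the tool apply_moves, never from a script. Its argument "targets" is text: rows parted by semicolons, each of 7 numbers parted by spaces: the closure, from 0 (fully open) to 1 (shut), then the shift along the tool's x, y, z in m, then the turn, a rotation vector about the tool's x, y, z in degrees. A call has 1 to 12 rows; each row shifts and turns the pose as measured when the row begins, along the tool's axes as they then stand; what a row does not reach is not made up. A row lasts 1/8 s, in which the tool goes at most 62.5 mm and 10.7 degrees, less where a joint would pass 70% of its speed; a pose out of reach is approached as far as the arm can. A call with a gripper value outside its range is refused whole. The fingers move at their own pace and stop on an object; "force" is the grip in N (left out, the last holds). Time passes only in rows, so rows that do not move let the fingers close. It gives the time, the measured TCP pose, the force and the opening at its end, in the units of the state.
- sense(): the state, without advancing time (a new reading comes with each control period).
- read_camera(name): name is "scene" or "top"; returns the picture (400x640x3 uint8, red, green, blue); there is no depth.
- camera_info(name): a dict with "K" (3x3 intrinsics, pixels), "k1" (the pictures are not rectified: a ray, as slopes to the right and down, at radius r is drawn at 1 + k1 r^2 times it, then the intrinsics apply), "rvec" (rotation vector, rad) and "tvec" (3), from world to camera coordinates, as OpenCV has them. Camera axes: x right, y down, z forward; pixel columns grow to the right and rows downward; lengths in mm; the calibration is good to about 2 mm. A picture is of the moment at which its call begins. camera_info takes no time and is no camera call.
- finish_job(): hands the job in, once; it reports no verdict.
Trained networks look in the newest picture that a camera, given by its name, has taken for a name from the list of things; names that differ only in an ending like _2 or _b are one class to them, and where a whole thing is asked for, a point or a joint stands for the part that bears it (a point fixed in the world has none). Each returns a list of dicts, best first, with "score" (0 to 1); they miss things now and then, are a little off and sometimes report something else, mostly with a low value. They report only what shows in the picture. A call takes as long as a camera call. They do not tell look-alikes from the thing itself.
- spot_in(camera, target): "location" ([x, y, z] in mm, in world coordinates, good to about 4 mm: the middle of the surface that is visible of it).
- silhouettes(camera, target): "mask" (400x640 bool, what is visible of it).
- tip_of(camera, target): "location" ([x, y, z] in mm, in world coordinates, good to about 4 mm: a listed point, or the origin of a listed thing).
The state is a dict: "time_s": time; "joint_positions": joint angles; "joint_vel": joint speeds; "joint_efforts": joint torques, N m; "position": TCP position; "ee_rot": TCP orientation; "wrist_force": force on the tool from outside, world axes, zero at the start; "torque": the same for the moment, N m; "width": finger opening in mm.
Only numpy, scipy, OpenCV 4.12 (cv2) and the standard library are available. Lean on these libraries where they do the work, as an engineer would, in place of code of your own. Each camera call takes 0.05 s, during which the arm holds its last target.

### The job

Push the notched wooden blank along the sloped board's ledge until it is home against the side stop. Then lift the T-bolt from its rack, put its head through the notch into the board's slot, turn it clockwise until the head is square across the slot, and go on tightening the red wing nut until the washer clamps the blank firmly. Leave the other things on the table alone.

Things in the scene. Friction and masses are not known exactly. Their poses are not given: they have to be found in the camera images.
- board: Aluminium board on a fixed 25 deg slope, facing away from the robot. x up the slope (roughly towards the robot), y to the robot's right, z out of its face. Origin: on the face, on the slot's centreline, at the ledge. Face: x -18 to 170, y -75 to 150. T-slot along x at y=0, full length: mouth 18 wide, lips 7 thick, then a channel 36.8 wide, 11 deep (z -7 to -18), solid floor. Green ledge 8 high, face at x=0.
- stop (a point): Middle of the inner face of the green side stop, at its foot: board (47, -50, 0). The stop is 8 high, 15 thick, spans board x 0 to 95.
- blank: Pale wooden blank, 80 (x) x 100 (y) x 10 thick, about 70 g, loose, flat on the board, lower edge on the ledge. Origin: centre of its underside; axes as the board's. Notch 20 wide (y -10 to 10), 50 deep from its upper edge, ends at x=-10. Starts 28 to 58 from home, at +y. Home: against the stop, origin at board (40, 0, 0), notch over the slot.
- bolt: Steel T-bolt with washer and wing nut (170 g in all), upright in the rack. Origin: centre of the head's underside; z up the shank, x along the head. Shank 13 thick to z=29, then 10, end at z=71. The nut's thread is stiff (0.06 N m): turning the nut turns the whole bolt, until the head stops square in the channel; from then on the nut screws down.
- head (a point): Centre of the bolt's head, 4.5 above the bolt's origin. Head 36 (bolt x) x 14 (y) x 9 high. Two opposite corners are cut back, so from lying along the slot it turns only clockwise (seen from the nut's end) and stops in the channel square, to within about 10 deg.
- washer: Brass washer, 40 across, 5 thick, under the nut; origin: centre of its underside, 28 to 30 above the head's underside at the start. It does not turn on the bolt. It moves down with the nut, 2.5 mm per radian.
- nut: Red wing nut: bar 46 long (x) x 14 thick (y) x 20 high (z). Origin: bar's centre, 27 above the washer's underside. Between bar and washer 12 of clear height round a 13 thick hub. Clockwise from its end tightens: with the head stopped, 0.8 to 1.6 rad bring the washer onto the blank, about 0.4 rad more clamps it (torque then some 0.2 N m; it holds when let go). At the start 0 to 0.8 rad clockwise of bolt x.
- rack: Brown wooden block 75 x 60, 22 high, fixed, on a black foot 120 x 90 x 4. The bolt's head stands in its pocket, 39 (x) x 17 (y), 14 deep. Origin: centre of the underside.
- wreath: Bystander: grey paper-covered wreath ring, 200 across, 28 high. Origin: centre of the underside.
- tape: Bystander: yellow tape roll standing flat, 68 across, 25 high. Origin: centre of the underside.
- paint: Bystander: blue paint jar, 48 across, 100 high. Origin: centre of the underside.
- glue: Bystander: white glue bottle, orange cap, 52 across, 140 high. Origin: centre of the underside.
- tray: Bystander: green tray 150 x 110 x 35 holding two baubles. Origin: centre of the underside.
Not all that is in view belongs to the job. Several things have the shape of the blank; the one meant has the colours described above.

How it is judged (in metres and radians):
On the way, in this order (a step that is already met when the one before it is completed fails the run):
1. the blank is home on the ledge against the side stop (y of blank in the frame of board between -0.003 and 0.003 m and x of blank in the frame of board between 0.036 and 0.044 m and z of blank in the frame of board between -0.003 and 0.003 m and angle between the x axis of blank and the x axis of board, either way round below 0.05 rad), for 0.2 s.
2. the bolt's head is in the slot, below the lips (z of head in the frame of board between -0.0165 and -0.01 m and y of head in the frame of board between -0.005 and 0.005 m and x of head in the frame of board between 0.02 and 0.075 m), for 0.2 s.
3. the head is turned square across the slot (all of step 2 and angle between the x axis of bolt and the y axis of board, either way round below 0.25 rad), for 0.2 s.
At the end, for the whole second after the job is handed in: Blank flat and home on the board (3 mm across, 4 mm along the slope, 3 deg); bolt head in the slot's channel under the lips, square across the slot within 14 deg; washer pressing on the blank with more than 8 N; all at rest (all of step 1 and all of step 3 and contact force between washer and blank above 8 N and linear speed of bolt below 0.02 m/s); the robot touches nothing.
It fails at once if a bystander (wreath, tape, paint jar, glue bottle, tray) is pushed more than 30 mm (distance of any of wreath, tape, paint, glue, tray from where it was at the start of the episode above 0.03 m).
It also fails if it takes over 72 s, if anything falls off the work surface, if the arm or the gripper's body presses on something with over 40 N, if the wrist force passes 120 N, or if a joint passes its speed limit or range.

## Working session

There is one attempt and no reset: what is moved stays moved. The work goes in short steps, Python scripts to look and compute and a tool call to move; the robot and the scene stay as the last step left them, time stands still between calls to the robot, and variables do not carry over. Pictures are saved under pics/ and viewed, and the job is handed in when it is done.

Besides the shell and the picture viewer there is one more tool, called after "Call:" as a command line: name --argument value ..., lists and objects as JSON in quotes. apply_moves: Moves the arm, as the interface text tells. Its arguments: {"type":"object","properties":{"targets":{"type":"string"},"force":{"type":"number"}},"required":["targets"]}

```bash
ls -la; mkdir -p pics
python3 - <<'E'
from plant import *
import plant,cv2
print(sense()); print(tip_reach if not callable(tip_reach) else tip_reach())
for n in("scene","top"):
    print(n,camera_info(n)); im=read_camera(n); cv2.imwrite(f"pics/{n}0.png",im[:,:,::-1])
E
```

```text
total 12
drwxr-xr-x  3 agent agent 4096 Dec  6 20:32 .
drwxr-xr-x 23 root  root  4096 Dec  6 20:32 ..
drwxr-xr-x  2 agent agent 4096 Dec  6 20:32 pics
{'time_s': 0.0, 'joint_positions': array([ 1.09270089e+00,  3.78051177e-01,  7.96430202e-02,  1.27443159e+00,
       -1.19288506e-05,  1.46051161e+00]), 'joint_vel': array([ 0.00054704,  0.00085569,  0.00130068, -0.00110285, -0.0003864 ,
       -0.00048832]), 'joint_efforts': array([ 1.15405961e-03, -4.63599980e+01,  2.69878060e+01,  2.07346422e-02,
       -1.56102415e-04,  1.80149570e-06]), 'position': array([206.50520851, 536.08652819, 302.97416858]), 'ee_rot': array([ 0.69497704,  0.12861623,  0.69538794, -0.13000152]), 'wrist_force': array([ 0.02735069, -0.10862505, -0.06630706]), 'torque': array([ 0.02945708,  0.07076601, -0.00392559]), 'width': 85.24153777934096}
72.6
scene {'K': array([[463.8486405 ,   0.        , 314.5124743 ],
       [  0.        , 463.8486405 , 204.90695468],
       [  0.        ,   0.        ,   1.        ]]), 'k1': 0.045952918353497775, 'rvec': array([ 1.50419578,  2.24706437, -0.69977606]), 'tvec': array([ 245.00616547, -418.71432371, 1437.7750485 ])}
top {'K': array([[474.71021508,   0.        , 324.03255794],
       [  0.        , 474.71021508, 191.85676686],
       [  0.        ,   0.        ,   1.        ]]), 'k1': -0.05343192073357178, 'rvec': array([ 2.13024286, -2.11842735,  0.17578073]), 'tvec': array([ -18.05819043,  623.7576295 , 1039.70282943])}
```

View pics/scene0.png

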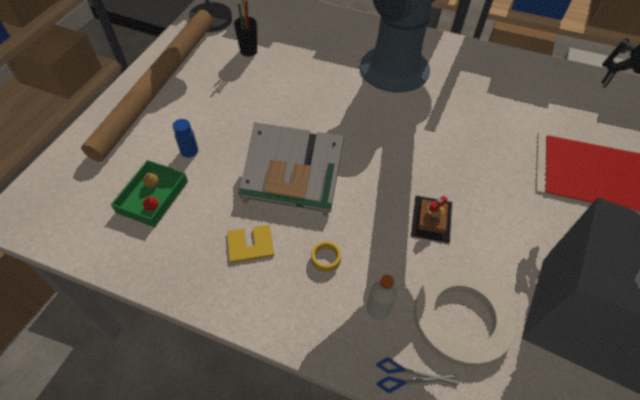

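View pics/top0.png

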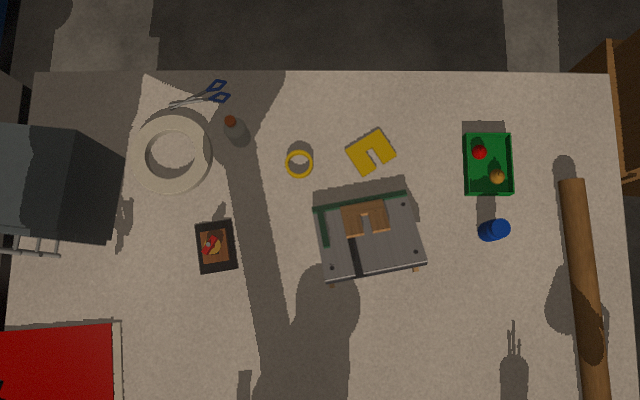

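```bash
cat > h.py <<'E'
import numpy as np, cv2
from scipy.spatial.transform import Rotation as R
from plant import *
def cam(n):
    c=camera_info(n); return c['K'],c['k1'],R.from_rotvec(c['rvec']).as_matrix(),np.array(c['tvec'])
def proj(n,P):
    K,k,Rm,t=cam(n); p=np.atleast_2d(P)@Rm.T+t; s=p[:,:2]/p[:,2:]; r2=(s**2).sum(1,keepdims=True); s=s*(1+k*r2)
    return s*[K[0,0],K[1,1]]+[K[0,2],K[1,2]]
def ray(n,uv):
    K,k,Rm,t=cam(n); d=(np.array(uv,float)-[K[0,2],K[1,2]])/[K[0,0],K[1,1]]; s=d.copy()
    for _ in range(20): s=d/(1+k*(s@s))
    v=Rm.T@np.r_[s,1]; return -Rm.T@t, v/np.linalg.norm(v)
def tri(a,b):
    """a,b pixel in scene, top"""
    (o1,d1),(o2,d2)=ray('scene',a),ray('top',b)
    A=np.c_[d1,-d2]; s=np.linalg.lstsq(A,o2-o1,rcond=None)[0]
    p,q=o1+s[0]*d1,o2+s[1]*d2; return (p+q)/2,np.linalg.norm(p-q)
def onplane(n,uv,p0,nn):
    o,d=ray(n,uv); return o+d*((np.array(p0)-o)@nn)/(d@nn)
def tcp():
    s=sense(); q=s['ee_rot']; return np.array(s['position']),R.from_quat(np.r_[q[1:],q[0]])
def shot(n,f,box=None,z=1):
    im=read_camera(n)[:,:,::-1].copy()
    if box: im=im[box[1]:box[3],box[0]:box[2]]
    if z!=1: im=cv2.resize(im,None,fx=z,fy=z,interpolation=cv2.INTER_CUBIC)
    cv2.imwrite('pics/'+f,im)
E
python3 - <<'E'
from h import *
np.set_printoptions(precision=1,suppress=True)
for n in ("scene","top"):
    read_camera(n)
    for t in ["board","stop","blank","bolt","head","washer","nut","rack","wreath","tape","paint","glue","tray"]:
        r=tip_of(n,t)
        print(n,t,[(np.array(x['location']),round(x['score'],2)) for x in r[:3]])
shot("scene","s1.png",(220,100,380,290),5 and 4)
shot("top","t1.png",(300,110,460,300),4)
shot("scene","s2.png",(390,175,480,255),6)
shot("top","t2.png",(180,200,260,290),6)
print(sense()['time_s'])
E
```

```text
scene board [(array([588.2, -61.3,  37.1]), 0.91), (array([ 700. , -412.1,   -3.1]), 0.32)]
scene stop [(array([535.5, -19.5,  57.3]), 0.79)]
scene blank [(array([ 729. , -124.9,   10.4]), 0.64), (array([ 565.4, -107.4,   56.7]), 0.56)]
scene bolt [(array([499.1, 243.5,   7.5]), 0.64)]
scene head [(array([502.3, 241.7,   9.2]), 0.62)]
scene washer [(array([500.6, 241.6,  37.1]), 0.49)]
scene nut [(array([499.1, 243.8,  62.2]), 0.43)]
scene rack [(array([498.1, 245. ,  -1.5]), 0.85)]
scene wreath []
scene tape [(array([693.2,  51.4,   0.4]), 0.88)]
scene paint []
scene glue [(array([764.4, 194.7,  -1.9]), 0.66)]
scene tray [(array([ 699.3, -410.5,    2.5]), 0.72)]
top board [(array([584.4, -60.8,  38.5]), 0.78)]
top stop [(array([537.6, -22. ,  55.9]), 0.8)]
top blank [(array([ 559.3, -107.8,   53.1]), 0.84), (array([ 726.9, -129.7,    7.8]), 0.6)]
top bolt [(array([500.3, 241. ,   5.3]), 0.69), (array([ 537.2, -403.2,   -4. ]), 0.52)]
top head [(array([497.9, 242.6,  12.3]), 0.77), (array([496.7, 239.9,  -0.7]), 0.19)]
top washer [(array([496.6, 243.9,  35.1]), 0.77)]
top nut [(array([500.6, 241. ,  57.3]), 0.6)]
top rack [(array([498.5, 241.5,  -0.3]), 0.77)]
top wreath [(array([583.6, -60.7,  36.1]), 0.55)]
top tape [(array([697.5,  46.8,   0.2]), 0.55), (array([ 557.3, -105.6,   52.7]), 0.23)]
top paint [(array([ 535.5, -405.4,    0. ]), 0.58), (array([496.5, 241.7,  62. ]), 0.47), (array([ 560.5, -107.2,   53.5]), 0.34)]
top glue [(array([770.5, 194.7,  -0.1]), 0.56)]
top tray [(array([ 702.2, -408.2,    1.1]), 0.8)]
1.7
```

View pics/s1.png

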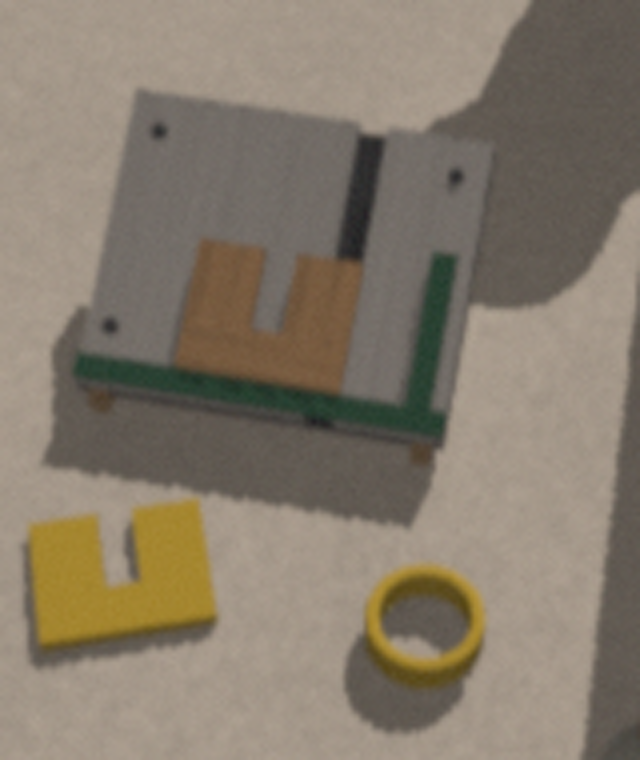

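View pics/t1.png

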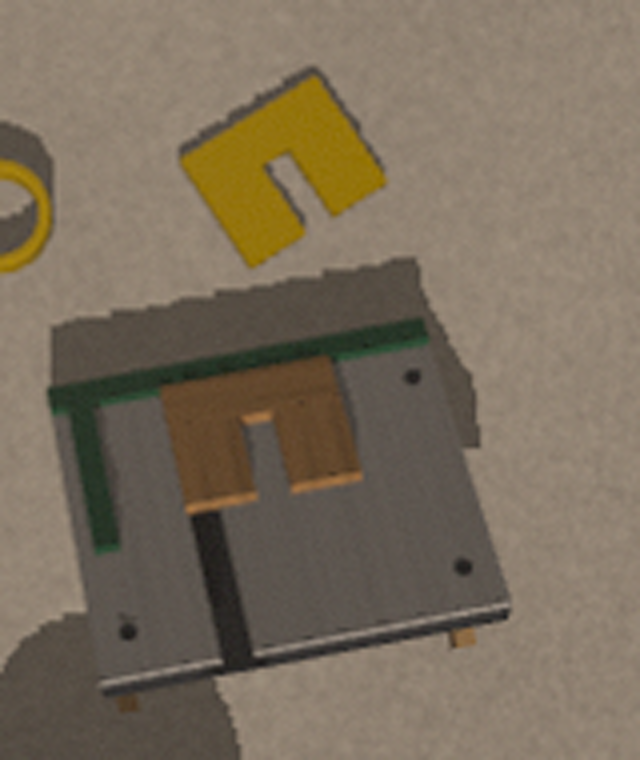

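View pics/s2.png

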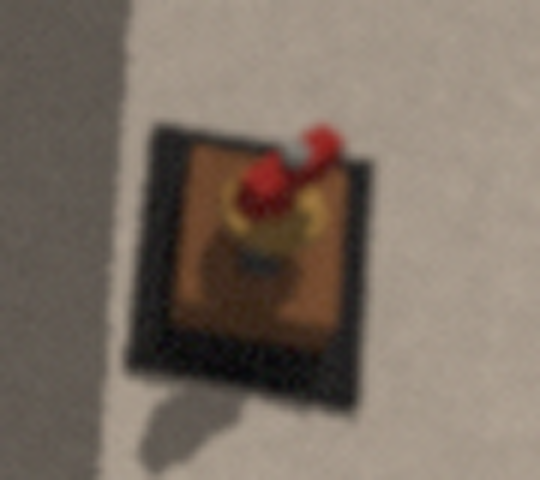

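View pics/t2.png

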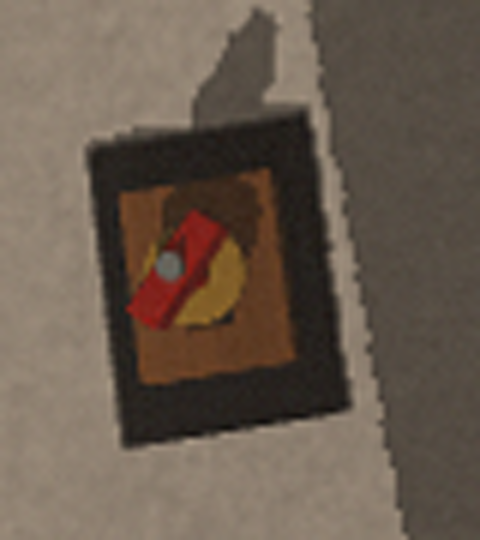

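```bash
cat > fit.py <<'E'
from h import *
from scipy.optimize import least_squares
np.set_printoptions(precision=2,suppress=True)
def cv(pts,o,z): return [((np.array(p)+.5)/z-.5+o) for p in pts]
S=(220,100);T=(300,110)
obs=[]
for P,p in [((170,150,0),(137,91)),((170,-75,0),(494,145)),((95,-50,8),(432,253)),((95,-65,8),(457,256)),((0,150,8),(78,357)),((170,9,0),(360,124)),((170,-9,0),(386,132)),((0,-50,8),(412,402))]:
    obs.append(('scene',P,cv([p],S,4)[0]))
for P,p in [((170,150,0),(508,603)),((170,-75,0),(101,683)),((95,-50,8),(120,543)),((95,-65,8),(97,546)),((0,150,8),(428,340)),((-18,150,8),(424,320)),((-18,-75,8),(50,388)),((170,9,0),(252,652)),((170,-9,0),(221,658))]:
    obs.append(('top',P,cv([p],T,4)[0]))
B0=np.array([[-np.cos(np.radians(25)),0,np.sin(np.radians(25))],[0,-1,0],[np.sin(np.radians(25)),0,np.cos(np.radians(25))]]).T
def Bpose(v): return R.from_euler('z',v[3]).as_matrix()@B0,np.array(v[:3])
def res(v):
    Rm,t=Bpose(v); return np.concatenate([proj(n,Rm@np.array(P)+t)[0]-p for n,P,p in obs])
f=least_squares(res,[588,-61,37,0],loss='soft_l1',f_scale=.7,x_scale=[1,1,1,.01])
if __name__=='__main__':
    print(f.x,np.degrees(f.x[3])); 
    for o,r in zip(obs,res(f.x).reshape(-1,2)): print(o[0],o[1],r)
    Rm,t=Bpose(f.x)
    print('stop',Rm@[47,-50,0]+t)
    # blank: corners top z=10
    for n,pts in (('top',cv([(162,387),(331,357),(362,474),(186,503)],T,4)),('scene',cv([(176,368),(341,392),(362,260),(202,238)],S,4))):
        for p in pts:
            w=onplane(n,p,Rm@[0,0,10]+t,Rm[:,2]); print('blank',n,Rm.T@(w-t))
    # rack
    for p in cv([(119,192),(270,168),(298,360),(140,384)],(180,200),6): print('rack22',onplane('top',p,[0,0,22],np.array([0,0,1.])),)
    for p in cv([(190,145),(348,160),(335,352),(175,325)],(390,175),6): print('rackS22',onplane('scene',p,[0,0,22],np.array([0,0,1.])))
    print('shank end',tri(cv([(295,150)],(390,175),6)[0],cv([(169,264)],(180,200),6)[0]))
E
python3 fit.py
```

```text
[588.77 -61.59  36.09   0.19] 11.09701094631141
scene (170, 150, 0) [-0.22  0.01]
scene (170, -75, 0) [0.43 0.21]
scene (95, -50, 8) [0.23 0.26]
scene (95, -65, 8) [0.17 0.49]
scene (0, 150, 8) [-0.37 -0.9 ]
scene (170, 9, 0) [-0.03  0.31]
scene (170, -9, 0) [ 0.7  -0.59]
scene (0, -50, 8) [-1.82  1.53]
top (170, 150, 0) [1.24 0.02]
top (170, -75, 0) [-0.28  0.07]
top (95, -50, 8) [0.19 0.53]
top (95, -65, 8) [-0.75  1.06]
top (0, 150, 8) [ 0.58 -0.29]
top (-18, 150, 8) [-0.45 -1.46]
top (-18, -75, 8) [-1.1  -0.66]
top (170, 9, 0) [0.71 0.35]
top (170, -9, 0) [0.18 0.45]
stop [537.35 -20.72  55.95]
blank top [-0.54 -8.91 10.  ]
blank top [ 0.83 90.66 10.  ]
blank top [80.71 89.18 10.  ]
blank top [77.78 -9.98 10.  ]
blank scene [ 0.83 88.5  10.  ]
blank scene [  2.89 -11.34  10.  ]
blank scene [84.03 -8.99 10.  ]
blank scene [81.89 88.86 10.  ]
rack22 [533.22 278.98  22.  ]
rack22 [543.12 219.6   22.  ]
rack22 [468.42 205.59  22.  ]
rack22 [458.57 267.05  22.  ]
rackS22 [466.13 204.5   22.  ]
rackS22 [448.93 264.97  22.  ]
rackS22 [540.46 280.7   22.  ]
rackS22 [552.21 221.02  22.  ]
shank end (array([501.22, 241.72,  83.46]), np.float64(0.680350050773252))
```

Run:
```python
from h import *
shot("scene","s3.png",(410,190,458,245),11)
shot("top","t3.png",(192,216,242,276),10)
```

```text
(no output)
```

View pics/s3.png

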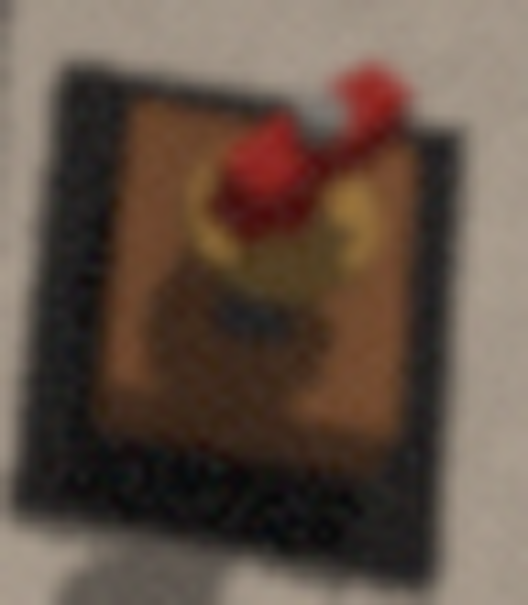

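View pics/t3.png

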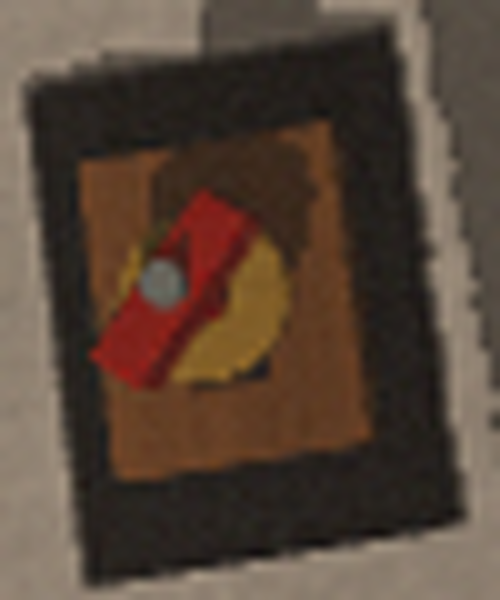

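```bash
cat > fitr.py <<'E'
from h import *
from scipy.optimize import least_squares
np.set_printoptions(precision=2,suppress=True)
c=lambda p,o,z: (np.array(p)+.5)/z-.5+np.array(o)
So,To=((410,190),11),((192,216),10)
obs=[]
for s,pts in (('top',[(30,85),(392,28),(465,520),(92,585)]),('scene',[(432,580),(15,515),(65,68),(463,125)])):
    # order: far-left(+x,+y), far-right(+x,-y), near-right, near-left
    if s=='scene': pts=[pts[0],pts[1],pts[2],pts[3]]
    for sg,p in zip([(1,1),(1,-1),(-1,-1),(-1,1)],pts):
        obs.append((s,'foot',sg,c(p,*(To if s=='top' else So))))
for s,pts in (('top',[(80,158),(330,122),(372,437),(115,480)]),('scene',[(385,438),(97,395),(128,98),(418,145)])):
    for sg,p in zip([(1,1),(1,-1),(-1,-1),(-1,1)],pts):
        obs.append((s,'block',sg,c(p,*(To if s=='top' else So))))
def res(v):
    x,y,a,h,hf=v; ca,sa=np.cos(a),np.sin(a); out=[]
    for s,k,sg,p in obs:
        L=np.array((60,45) if k=='foot' else (37.5,30))*sg
        P=[x+ca*L[0]-sa*L[1],y+sa*L[0]+ca*L[1],h if k=='block' else hf]
        out.append(proj(s,P)[0]-p)
    return np.concatenate(out)
f=least_squares(res,[498,242,.1,24,4],loss='soft_l1',f_scale=.7,x_scale=[1,1,.01,1,1])
print(f.x,np.degrees(f.x[2])); print(res(f.x).reshape(-1,2))
print(tri(c((322,112),*So),c((161,283),*To)))
# nut yaw from top-face corners at z
for z in (74,78):
    w=[onplane('top',c(p,*To),[0,0,z],np.array([0,0,1.])) for p in [(203,190),(250,224),(148,388),(92,354)]]
    w=np.array(w); print(z,w.mean(0),np.linalg.norm(w[0]-w[3]),np.linalg.norm(w[1]-w[2]),np.linalg.norm(w[0]-w[1]),[np.degrees(np.arctan2(*(d[1::-1]))) for d in (w[0]-w[3],w[1]-w[2])])
E
python3 fitr.py
```

```text
[500.99 241.65   0.18  26.05   7.01] 10.037178818045431
[[-0.26  0.14]
 [ 0.51 -0.42]
 [ 0.11  0.32]
 [-0.21  0.16]
 [ 0.62  0.65]
 [-0.69 -0.78]
 [-0.69 -0.6 ]
 [ 0.06  0.69]
 [-0.08  0.3 ]
 [ 0.06 -0.35]
 [ 0.16 -0.11]
 [ 0.44 -0.12]
 [ 0.79 -0.12]
 [ 0.73 -1.02]
 [ 0.51  0.43]
 [-0.6   0.6 ]]
(array([500.71, 242.09,  82.45]), np.float64(0.8570053155400146))
74 [499.9  241.84  74.  ] 43.5897994270028 42.45283689244315 13.2997278529625 [np.float64(-32.360039998586274), np.float64(-30.151952885883556)]
78 [499.64 240.83  78.  ] 43.42509885686573 42.29243224429074 13.249475895191528 [np.float64(-32.360039998586345), np.float64(-30.15195288588354)]
```

```bash
cat > plan.py <<'E'
from h import *
np.set_printoptions(precision=3,suppress=True)
v=[588.77,-61.59,36.09,np.radians(11.1)]
s,c_=np.sin(np.radians(25)),np.cos(np.radians(25))
BR=R.from_euler('z',v[3]).as_matrix()@np.array([[-c_,0,s],[0,-1,0],[s,0,c_]]).T
Bt=np.array(v[:3])
def b2w(p): return BR@np.array(p,float)+Bt
def w2b(p): return BR.T@(np.array(p)-Bt)
def tool_R(xdir,ydir):
    x=np.array(xdir)/np.linalg.norm(xdir); y=np.array(ydir)-x*(x@ydir); y/=np.linalg.norm(y)
    return R.from_matrix(np.c_[x,y,np.cross(x,y)])
def delta(Pt,Rt,P=None,Q=None):
    if P is None: P,Q=tcp()
    d=Q.inv().apply(np.array(Pt)-P)/1000; r=np.degrees((Q.inv()*Rt).as_rotvec())
    return d,r
def rows(Pt,Rt,n,clo):
    """straight interpolation, n rows, from measured pose, each row in own tool frame"""
    P,Q=tcp(); rv=(Q.inv()*Rt).as_rotvec(); out=[]
    for i in range(n):
        a=Q*R.from_rotvec(rv*i/n); b=Q*R.from_rotvec(rv*(i+1)/n)
        d=a.inv().apply((np.array(Pt)-P)/n)/1000; r=np.degrees((a.inv()*b).as_rotvec())
        out.append(f"{clo:g} "+" ".join(f"{x:.4f}" for x in d)+" "+" ".join(f"{x:.1f}" for x in r))
    print("; ".join(out))
def stat():
    P,Q=tcp(); S=sense(); M=Q.as_matrix()
    print('t',S['time_s'],'P',P,'w',S['width'],'F',S['wrist_force'],'T',S['torque'])
    print('J',S['joint_positions']); print('M',M.tolist() and M)
    print('board: tip',w2b(P+72.6*M[:,0]),'grasp',w2b(P+54*M[:,0]),'Bx,By,Bz of toolx',BR.T@M[:,0],'tooly',BR.T@M[:,1])
E
python3 - <<'E'
from plan import *
stat()
print(BR)
for sg in (1,-1):
    Rt=tool_R(-BR[:,2],sg*BR[:,1]); Pt=b2w([38,122,76.6+45])
    print(sg,Pt,delta(Pt,Rt))
E
```

```text
t 1.8 P [206.739 536.584 303.926] w 85.4706616772017 F [-0.322 -0.047 -0.559] T [ 0.01  -0.069 -0.032]
J [1.093 0.377 0.081 1.274 0.    1.461]
M [[ 0.     0.36   0.933]
 [ 0.     0.933 -0.36 ]
 [-1.     0.     0.   ]]
board: tip [ 317.895 -660.538   67.182] grasp [ 325.757 -660.537   84.039] Bx,By,Bz of toolx [-0.423 -0.    -0.906] tooly [-0.483 -0.846  0.225]
[[-0.889  0.193  0.415]
 [-0.174 -0.981  0.081]
 [ 0.423  0.     0.906]]
1 [ 628.891 -178.044  162.357] (array([ 0.142, -0.515,  0.651]), array([144.806,  -9.264, -32.105]))
-1 [ 628.891 -178.044  162.357] (array([ 0.142, -0.515,  0.651]), array([-31.653,  24.337,  -7.023]))
```

Run:
```python
from plan import *
rows(b2w([38,124,76.6+45]),tool_R(-BR[:,2],-BR[:,1]),20,1)
```

```text
1 0.0071 -0.0258 0.0326 -1.6 1.2 -0.4; 1 0.0066 -0.0267 0.0320 -1.6 1.2 -0.4; 1 0.0060 -0.0275 0.0314 -1.6 1.2 -0.4; 1 0.0056 -0.0283 0.0308 -1.6 1.2 -0.4; 1 0.0051 -0.0292 0.0301 -1.6 1.2 -0.4; 1 0.0046 -0.0299 0.0294 -1.6 1.2 -0.4; 1 0.0042 -0.0307 0.0286 -1.6 1.2 -0.4; 1 0.0038 -0.0315 0.0278 -1.6 1.2 -0.4; 1 0.0034 -0.0322 0.0270 -1.6 1.2 -0.4; 1 0.0030 -0.0329 0.0262 -1.6 1.2 -0.4; 1 0.0027 -0.0336 0.0253 -1.6 1.2 -0.4; 1 0.0024 -0.0343 0.0245 -1.6 1.2 -0.4; 1 0.0021 -0.0349 0.0236 -1.6 1.2 -0.4; 1 0.0018 -0.0356 0.0226 -1.6 1.2 -0.4; 1 0.0016 -0.0362 0.0217 -1.6 1.2 -0.4; 1 0.0013 -0.0367 0.0207 -1.6 1.2 -0.4; 1 0.0011 -0.0373 0.0197 -1.6 1.2 -0.4; 1 0.0010 -0.0378 0.0187 -1.6 1.2 -0.4; 1 0.0008 -0.0383 0.0176 -1.6 1.2 -0.4; 1 0.0007 -0.0388 0.0166 -1.6 1.2 -0.4
```

Call:
apply_moves --targets "1 0.000 -0.026 0.033 -1.6 1.2 -0.4; 1 0.000 -0.027 0.032 -1.6 1.2 -0.4; 1 0.000 -0.028 0.031 -1.6 1.2 -0.4; 1 0.006 -0.028 0.031 -1.6 1.2 -0.4; 1 0.005 -0.029 0.030 -1.6 1.2 -0.4; 1 0.005 -0.030 0.029 -1.6 1.2 -0.4; 1 0.004 -0.031 0.029 -1.6 1.2 -0.4; 1 0.004 -0.032 0.028 -1.6 1.2 -0.4; 1 0.003 -0.032 0.027 -1.6 1.2 -0.4; 1 0.003 -0.033 0.026 -1.6 1.2 -0.4; 1 0.003 -0.034 0.025 -1.6 1.2 -0.4; 1 0.002 -0.034 0.025 -1.6 1.2 -0.4" --force 60

```text
time_s: 3.3
position: [472.9, 97.8, 239.1]
ee_rot: [0.609, -0.007, 0.793, -0.015]
wrist_force: [0.0, 0.3, -0.4]
width: 0.0
```

Run:
```python
from plan import *
stat()
rows(b2w([38,124,76.6+35]),tool_R(-BR[:,2],-BR[:,1]),10,1)
```

```text
t 3.3 P [472.928  97.792 239.064] w 0.03578467735341717 F [ 0.043  0.317 -0.424] T [ 0.025 -0.199 -0.036]
J [ 0.077  0.419 -0.059  1.355 -0.009  0.09 ]
M [[-0.258  0.008  0.966]
 [-0.029  0.999 -0.016]
 [-0.966 -0.032 -0.258]]
board: tip [ 148.394 -180.22    77.401] grasp [ 151.623 -179.831   95.715] Bx,By,Bz of toolx [-0.174 -0.021 -0.985] tooly [-0.195 -0.979  0.055]
1 0.0052 -0.0275 0.0174 -1.1 1.0 -0.2; 1 0.0050 -0.0278 0.0169 -1.1 1.0 -0.2; 1 0.0048 -0.0281 0.0164 -1.1 1.0 -0.2; 1 0.0046 -0.0284 0.0159 -1.1 1.0 -0.2; 1 0.0045 -0.0287 0.0154 -1.1 1.0 -0.2; 1 0.0043 -0.0290 0.0149 -1.1 1.0 -0.2; 1 0.0042 -0.0293 0.0144 -1.1 1.0 -0.2; 1 0.0041 -0.0295 0.0139 -1.1 1.0 -0.2; 1 0.0039 -0.0298 0.0134 -1.1 1.0 -0.2; 1 0.0038 -0.0300 0.0128 -1.1 1.0 -0.2
```

Call:
apply_moves --targets "1 0.005 -0.0275 0.0175 -1.1 1.0 -0.2; 1 0.005 -0.028 0.017 -1.1 1.0 -0.2; 1 0.005 -0.028 0.0165 -1.1 1.0 -0.2; 1 0.0045 -0.0285 0.016 -1.1 1.0 -0.2; 1 0.0045 -0.0285 0.0155 -1.1 1.0 -0.2; 1 0.0045 -0.029 0.015 -1.1 1.0 -0.2; 1 0.004 -0.0295 0.0145 -1.1 1.0 -0.2; 1 0.004 -0.0295 0.014 -1.1 1.0 -0.2; 1 0.004 -0.030 0.0135 -1.1 1.0 -0.2; 1 0.004 -0.030 0.013 -1.1 1.0 -0.2; 1 0 0 0 0 0 0"

```text
time_s: 4.68
position: [632.2, -194.3, 146.7]
ee_rot: [0.533, -0.078, 0.841, 0.051]
wrist_force: [-0.0, -0.5, -0.3]
width: -0.1
```

Run:
```python
from plan import *
stat()
print(delta(b2w([38,124,76.6+4]),tool_R(-BR[:,2],-BR[:,1])))
shot("scene","s4.png",(200,60,380,230),4)
shot("top","t4.png",(300,110,480,300),4)
P,Q=tcp(); 
for n in('scene','top'): print(n,proj(n,P+72.6*Q.as_matrix()[:,0]))
```

```text
t 4.675 P [ 632.218 -194.335  146.687] w -0.05391632743330535 F [-0.036 -0.496 -0.307] T [ 0.107 -0.364  0.025]
J [-0.32   0.987  0.685  1.662 -0.206 -0.466]
M [[-0.42  -0.185  0.889]
 [-0.076  0.983  0.168]
 [-0.904  0.003 -0.427]]
board: tip [ 31.582 138.201  34.855] grasp [ 31.5   138.31   53.454] Bx,By,Bz of toolx [ 0.004 -0.006 -1.   ] tooly [-0.006 -1.     0.006]
(array([ 0.027,  0.014, -0.007]), array([-0.34 , -0.254, -0.335]))
scene [[244.373 173.025]]
top [[405.77  199.763]]
```

View pics/s4.png

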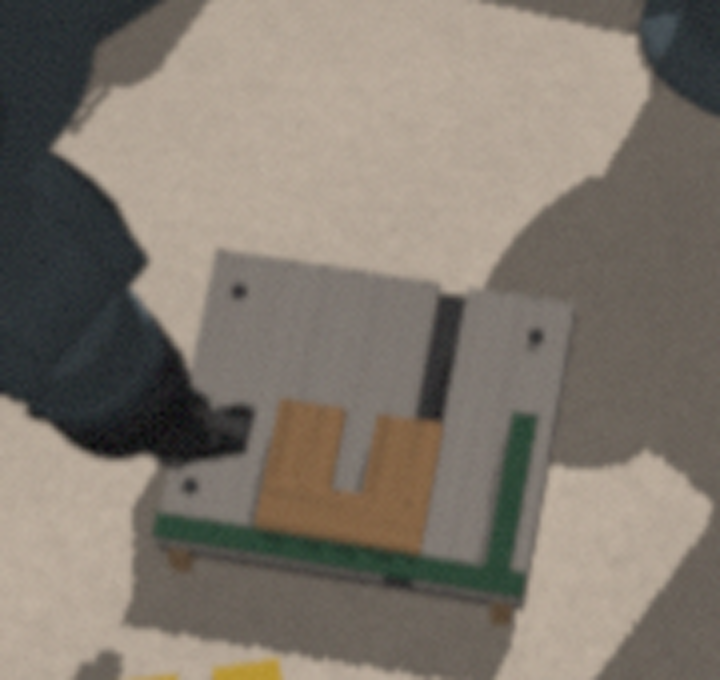

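View pics/t4.png

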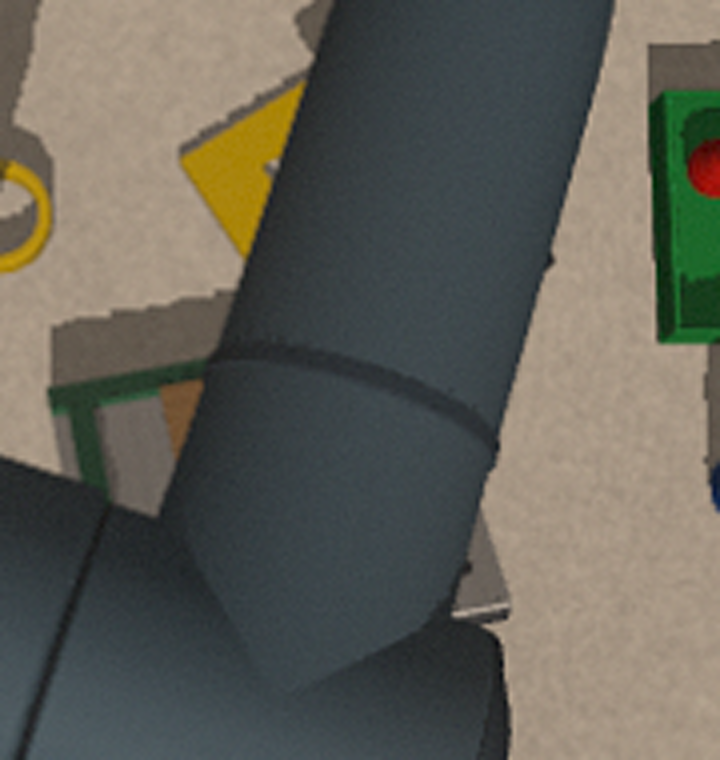

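Run:
```python
from plan import *
P,Q=tcp(); M=Q.as_matrix()
im=read_camera('scene')[:,:,::-1].copy()
im=cv2.resize(im[60:230,160:380],None,fx=3.6,fy=3.6,interpolation=cv2.INTER_CUBIC)
for d,col in((0,(0,0,255)),(54,(0,255,0)),(72.6,(255,0,0)),(-60,(0,255,255))):
    for k in (-14,14):
        for m in (-11,11):
            u=(proj('scene',P+d*M[:,0]+k*M[:,1]+m*M[:,2])[0]-[160,60]+.5)*3.6-.5
            cv2.circle(im,tuple(int(x) for x in u),3,col,-1)
cv2.imwrite('pics/o5.png',im)
```

```text
(no output)
```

View pics/o5.png

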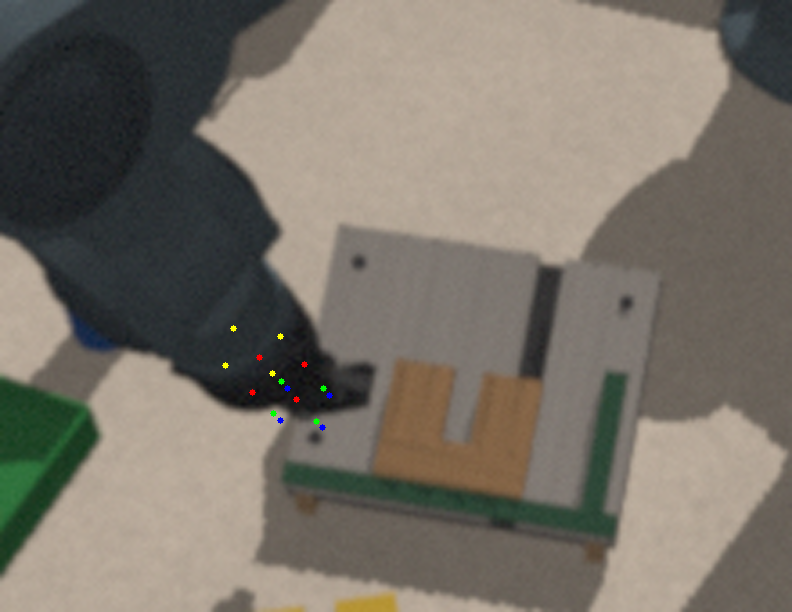

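Run:
```python
from plan import *
P=np.array([206.75,536.58,303.93]); M=R.from_quat([0.128616,0.695388,-0.13,0.694977]).as_matrix()
for n,b in(('scene',(560,20,640,110)),('top',(0,180,80,300))):
    im=cv2.imread(f'pics/{n}0.png')[b[1]:b[3],b[0]:b[2]]; im=cv2.resize(im,None,fx=5,fy=5,interpolation=cv2.INTER_CUBIC)
    for d,col in((0,(0,0,255)),(54,(0,255,0)),(72.6,(255,0,0)),(-60,(0,255,255))):
      for k in (-57,57):
        u=(proj(n,P+d*M[:,0]+k*M[:,1])[0]-b[:2]+.5)*5-.5; print(n,d,u)
        cv2.circle(im,tuple(int(x) for x in u),3,col,-1)
    cv2.imwrite(f'pics/o6{n}.png',im)
```

```text
scene 0 [276.551 206.297]
scene 0 [565.145 331.626]
scene 54 [206.696 309.862]
scene 54 [477.922 434.45 ]
scene 72.6 [184.146 343.366]
scene 72.6 [449.862 467.61 ]
scene -60 [362.858  78.793]
scene -60 [673.542 204.348]
top 0 [ 141.762 1193.312]
top 0 [-138.053 1055.133]
top 54 [ 232.66  1151.486]
top 54 [ -33.063 1022.722]
top 72.6 [ 261.565 1138.159]
top 72.6 [   0.426 1012.351]
top -60 [  26.713 1246.07 ]
top -60 [-270.198 1095.693]
```

View pics/o6scene.png

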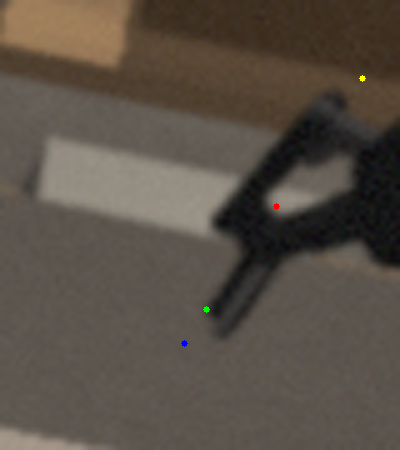

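View pics/o6top.png

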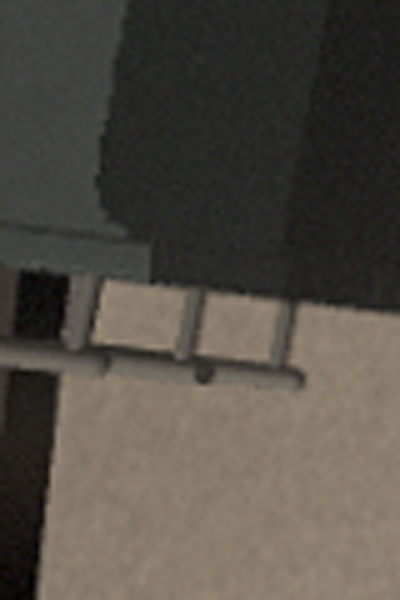

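Run:
```python
from plan import *
P,Q=tcp(); M=Q.as_matrix()
for u in ((375,368),(368,402),(340,400),(310,415)):
    uv=(np.array(u)+.5)/3.6-.5+[160,60]
    for d in(-20,0,30,54,72,110): 
        w=onplane('scene',uv,P+d*M[:,0],M[:,0]); print(u,d,M.T@(w-P))
o,d=ray('scene',(260,170)); print('cam dir in tool',M.T@d)
shot('scene','s7.png',(220,130,290,200),10)
```

```text
(375, 368) -20 [-20.     61.639 -10.973]
(375, 368) 0 [ -0.     56.882 -15.882]
(375, 368) 30 [ 30.     49.747 -23.245]
(375, 368) 54 [ 54.     44.039 -29.136]
(375, 368) 72 [ 72.     39.757 -33.554]
(375, 368) 110 [110.     30.719 -42.881]
(368, 402) -20 [-20.     61.721  10.082]
(368, 402) 0 [-0.    56.966  5.618]
(368, 402) 30 [30.    49.833 -1.08 ]
(368, 402) 54 [54.    44.127 -6.437]
(368, 402) 72 [ 72.     39.847 -10.456]
(368, 402) 110 [110.     30.813 -18.939]
(340, 400) -20 [-20.     44.95   11.657]
(340, 400) 0 [-0.    39.841  7.226]
(340, 400) 30 [30.    32.177  0.578]
(340, 400) 54 [54.    26.046 -4.739]
(340, 400) 72 [72.    21.448 -8.728]
(340, 400) 110 [110.     11.741 -17.148]
(310, 415) -20 [-20.     29.125  23.585]
(310, 415) 0 [-0.    23.683 19.405]
(310, 415) 30 [30.    15.518 13.136]
(310, 415) 54 [54.     8.987  8.12 ]
(310, 415) 72 [72.     4.089  4.358]
(310, 415) 110 [110.     -6.253  -3.584]
cam dir in tool [ 0.949 -0.23  -0.214]
```

View pics/s7.png

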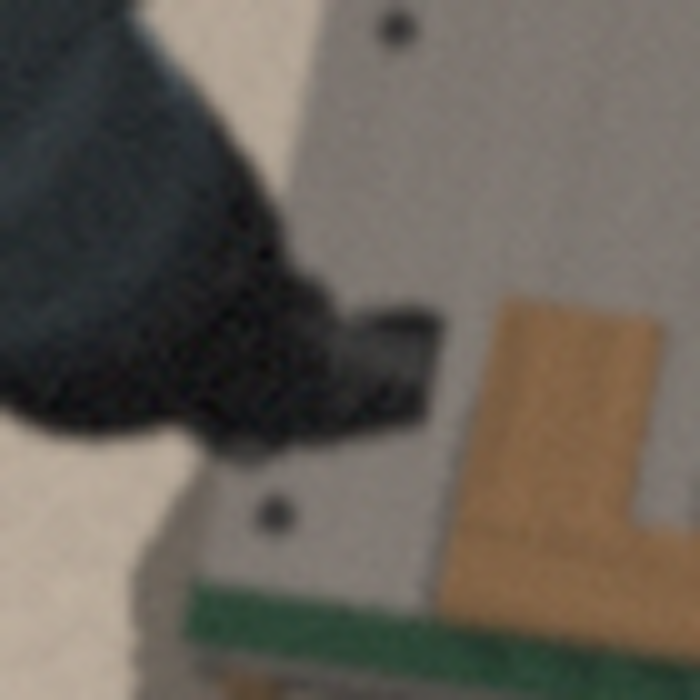

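Call:
apply_moves --targets "1 0.010 0.007 -0.003 -0.3 -0.2 -0.3; 1 0.010 0.007 -0.003 0 0 0; 1 0.004 0 0 0 0 0; 1 0.002 0 0 0 0 0; 1 0 0 0 0 0 0"

```text
time_s: 5.5
position: [613.3, -177.3, 133.4]
ee_rot: [0.538, -0.085, 0.837, 0.053]
wrist_force: [0.0, -0.3, -0.4]
width: -0.5
```

Run:
```python
from plan import *
stat()
```

```text
t 5.5 P [ 613.337 -177.303  133.37 ] w -0.482650329981474 F [ 0.041 -0.336 -0.388] T [ 0.136 -0.314  0.051]
J [-0.305  0.916  0.509  1.544 -0.205 -0.465]
M [[-0.407 -0.199  0.891]
 [-0.086  0.98   0.18 ]
 [-0.909 -0.003 -0.416]]
board: tip [ 38.942 118.686  16.342] grasp [ 39.073 118.581  34.941] Bx,By,Bz of toolx [-0.007  0.006 -1.   ] tooly [ 0.005 -1.    -0.006]
```

Call:
apply_moves --targets "1 0.004 0 0 0 0 0; 1 0.004 0 0 0 0 0; 1 0.002 0 0 0 0 0; 1 0 0 0 0 0 0"

```text
time_s: 6.0
position: [609.5, -178.7, 123.6]
ee_rot: [0.538, -0.085, 0.837, 0.053]
wrist_force: [0.2, -0.3, 0.8]
width: 0.3
```

Run:
```python
from plan import *
stat()
```

```text
t 6.0 P [ 609.452 -178.732  123.623] w 0.3059911458109138 F [ 0.227 -0.337  0.84 ] T [ 0.089 -0.277  0.021]
J [-0.308  0.912  0.476  1.513 -0.206 -0.468]
M [[-0.407 -0.199  0.892]
 [-0.086  0.98   0.179]
 [-0.91  -0.003 -0.416]]
board: tip [ 38.482 119.351   5.781] grasp [ 38.625 119.244  24.38 ] Bx,By,Bz of toolx [-0.008  0.006 -1.   ] tooly [ 0.004 -1.    -0.006]
```

Call:
apply_moves --targets "1 0.0015 0 0 0 0 0; 1 0.0015 0 0 0 0 0; 1 0.001 0 0 0 0 0"

```text
time_s: 6.38
position: [607.9, -179.2, 119.8]
ee_rot: [0.538, -0.085, 0.837, 0.052]
wrist_force: [0.2, -0.4, 0.5]
width: -0.1
```

Run:
```python
from plan import *
stat()
```

```text
t 6.375 P [ 607.861 -179.15   119.793] w -0.08997891037498251 F [ 0.163 -0.357  0.52 ] T [ 0.103 -0.364 -0.005]
J [-0.309  0.911  0.463  1.501 -0.207 -0.469]
M [[-0.407 -0.199  0.892]
 [-0.086  0.98   0.179]
 [-0.91  -0.004 -0.415]]
board: tip [ 38.337 119.459   1.616] grasp [ 38.483 119.351  20.216] Bx,By,Bz of toolx [-0.008  0.006 -1.   ] tooly [ 0.004 -1.    -0.006]
```

Call:
apply_moves --targets "1 0.001 0 0 0 0 0; 1 0.001 0 0 0 0 0"

```text
time_s: 6.62
position: [607.2, -179.3, 118.2]
ee_rot: [0.538, -0.085, 0.837, 0.052]
wrist_force: [1.3, 0.7, 4.2]
width: -0.1
```

Call:
apply_moves --targets "1 0.001 0 0 0 0 0; 1 0.001 0 0 0 0 0"

```text
time_s: 6.88
position: [607.0, -179.3, 118.3]
ee_rot: [0.539, -0.085, 0.836, 0.052]
wrist_force: [0.6, 1.3, 4.7]
width: -0.0
```

Run:
```python
from plan import *
stat()
```

```text
t 6.875 P [ 606.971 -179.269  118.305] w -0.010526223197007816 F [0.625 1.326 4.734] T [ 0.214  0.045 -0.12 ]
J [-0.31   0.907  0.453  1.492 -0.207 -0.47 ]
M [[-0.404 -0.199  0.893]
 [-0.086  0.98   0.179]
 [-0.911 -0.005 -0.413]]
board: tip [ 38.325 119.484  -0.108] grasp [ 38.522 119.355  18.49 ] Bx,By,Bz of toolx [-0.011  0.007 -1.   ] tooly [ 0.004 -1.    -0.007]
```

Call:
apply_moves --targets "1 -0.003 0 0 0.5 0 0.3; 1 -0.001 0 0 0 0 0; 1 0 0.005 0 0 0 0; 1 0 0.005 0 0 0 0; 1 0 0.004 0 0 0 0; 1 0 0.004 0 0 0 0; 1 0 0.004 0 0 0 0; 1 0 0.004 0 0 0 0; 1 0 0.004 0 0 0 0; 1 0 0.004 0 0 0 0; 1 0 0 0 0 0 0"

```text
time_s: 8.25
position: [601.6, -143.0, 121.4]
ee_rot: [0.539, -0.081, 0.837, 0.05]
wrist_force: [-0.4, 0.2, 0.3]
width: 0.1
```

Run:
```python
from plan import *
stat()
shot('scene','s8.png',(220,110,350,220),6)
```

```text
t 8.25 P [ 601.61  -142.989  121.389] w 0.06699319791836474 F [-0.383  0.236  0.282] T [ 0.087 -0.378  0.017]
J [-0.265  0.881  0.406  1.482 -0.186 -0.418]
M [[-0.406 -0.189  0.894]
 [-0.081  0.982  0.171]
 [-0.91  -0.003 -0.414]]
board: tip [38.122 82.464  3.412] grasp [38.304 82.435 22.012] Bx,By,Bz of toolx [-0.01   0.002 -1.   ] tooly [-0.005 -1.    -0.002]
```

View pics/s8.png

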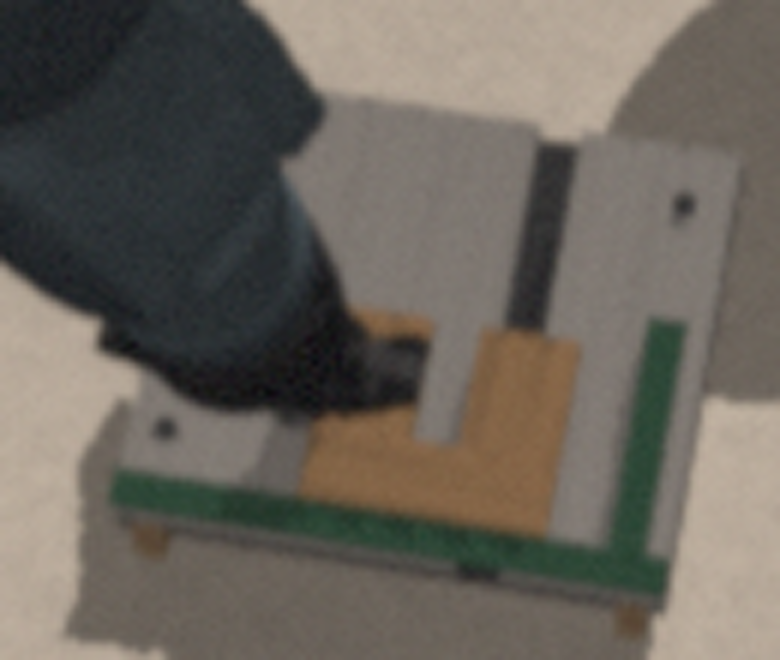

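Call:
apply_moves --targets "1 0 0.004 0 0 0 0; 1 0 0.004 0 0 0 0; 1 0 0.004 0 0 0 0; 1 0 0.002 0 0 0 0; 1 0 0.0015 0 0 0 0; 1 0 0.0015 0 0 0 0"

```text
time_s: 9.05
position: [598.3, -125.8, 121.4]
ee_rot: [0.539, -0.081, 0.837, 0.05]
wrist_force: [0.8, -0.2, -0.1]
width: 0.5
```

Call:
apply_moves --targets "1 0 0.0015 0 0 0 0; 1 0 0.001 0 0 0 0"

```text
time_s: 9.3
position: [597.8, -123.3, 121.4]
ee_rot: [0.539, -0.081, 0.837, 0.049]
wrist_force: [-0.2, -1.1, 0.3]
width: -0.0
```

Run:
```python
from plan import *
stat()
shot('scene','s9.png',(220,110,350,220),6)
```

```text
t 9.3 P [ 597.764 -123.262  121.371] w -0.007036269976523489 F [-0.226 -1.148  0.298] T [-0.021 -0.362  0.105]
J [-0.239  0.866  0.375  1.471 -0.176 -0.393]
M [[-0.406 -0.189  0.894]
 [-0.082  0.982  0.17 ]
 [-0.91  -0.004 -0.414]]
board: tip [38.09  62.411  3.407] grasp [38.273 62.37  22.006] Bx,By,Bz of toolx [-0.01   0.002 -1.   ] tooly [-0.005 -1.    -0.002]
```

View pics/s9.png

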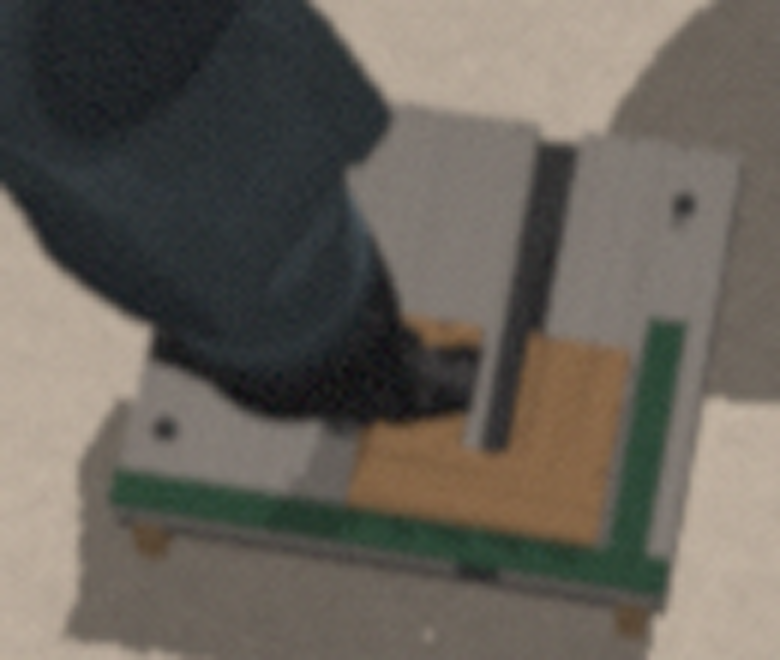

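Call:
apply_moves --targets "1 0 0.002 0 0 0 0; 1 0 0.0015 0 0 0 0; 1 0 0.0015 0 0 0 0"

```text
time_s: 9.72
position: [596.7, -118.1, 121.4]
ee_rot: [0.539, -0.081, 0.837, 0.049]
wrist_force: [-0.1, -0.3, 0.1]
width: -0.5
```

Call:
apply_moves --targets "1 0 0.001 0 0 0 0; 1 0 0.001 0 0 0 0"

```text
time_s: 9.98
position: [596.7, -117.5, 121.5]
ee_rot: [0.539, -0.082, 0.837, 0.048]
wrist_force: [0.5, -5.1, -0.1]
width: -0.5
```

Call:
apply_moves --targets "1 0 0.001 0 0 0 0; 1 0 0.001 0 0 0 0"

```text
time_s: 10.22
position: [596.7, -117.3, 121.7]
ee_rot: [0.54, -0.083, 0.837, 0.046]
wrist_force: [0.4, -4.7, 0.1]
width: -0.0
```

Run:
```python
from plan import *
stat()
shot('scene','s10.png',(220,110,350,220),6)
```

```text
t 10.225 P [ 596.71  -117.267  121.747] w -0.004590733699208245 F [ 0.398 -4.655  0.095] T [-0.874 -0.465  0.462]
J [-0.228  0.859  0.363  1.464 -0.179 -0.381]
M [[-0.404 -0.189  0.895]
 [-0.089  0.982  0.168]
 [-0.91  -0.012 -0.413]]
board: tip [38.13  56.874  3.801] grasp [38.315 56.692 22.4  ] Bx,By,Bz of toolx [-0.01  0.01 -1.  ] tooly [-0.008 -1.    -0.01 ]
```

View pics/s10.png

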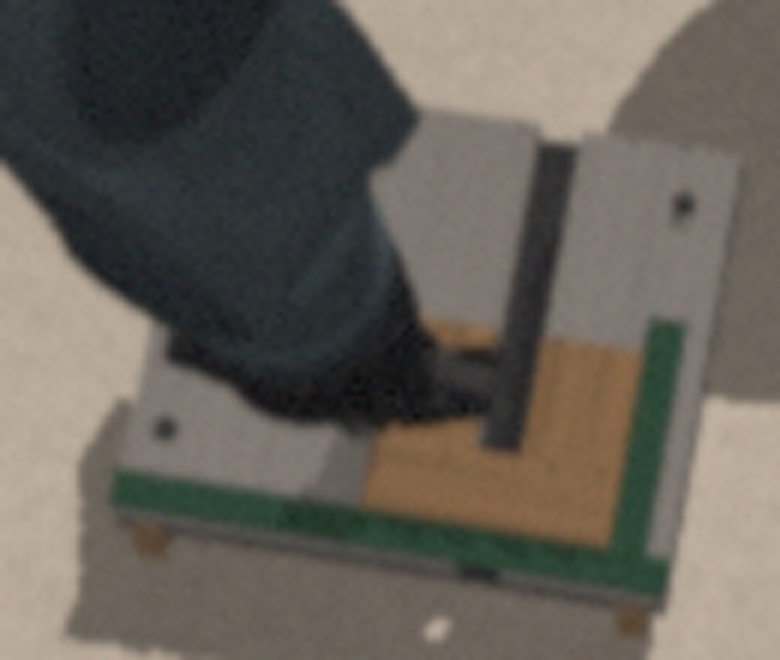

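Call:
apply_moves --targets "1 0 -0.003 0 0 0 0; 1 -0.005 -0.002 0 0 0 0; 1 -0.020 0 0 0 0 0; 1 -0.030 0 0 0 0 0; 0.5 -0.030 0 0 0 0 0"

```text
time_s: 10.9
position: [630.6, -112.4, 199.4]
ee_rot: [0.537, -0.08, 0.838, 0.05]
wrist_force: [1.4, 0.3, -0.4]
width: 17.1
```

Run:
```python
from plan import *
stat()
a=np.radians(238.7)
rows([500.3,242,195],tool_R([0,0,-1],[np.cos(a),np.sin(a),0]),20,0)
```

```text
t 10.9 P [ 630.647 -112.368  199.423] w 17.056328657350058 F [ 1.357  0.305 -0.409] T [ 0.036 -0.367  0.009]
J [-0.213  0.918  0.681  1.734 -0.167 -0.367]
M [[-0.41  -0.187  0.893]
 [-0.081  0.982  0.169]
 [-0.908 -0.003 -0.418]]
board: tip [40.29  57.924 88.666] grasp [ 40.38   57.915 107.266] Bx,By,Bz of toolx [-0.005  0.    -1.   ] tooly [-0.006 -1.    -0.   ]
0 0.0014 0.0186 -0.0027 -6.8 -0.6 -1.5; 0 0.0009 0.0188 -0.0005 -6.8 -0.6 -1.5; 0 0.0005 0.0188 0.0017 -6.8 -0.6 -1.5; 0 0.0000 0.0185 0.0039 -6.8 -0.6 -1.5; 0 -0.0004 0.0179 0.0060 -6.8 -0.6 -1.5; 0 -0.0008 0.0170 0.0081 -6.8 -0.6 -1.5; 0 -0.0011 0.0159 0.0101 -6.8 -0.6 -1.5; 0 -0.0014 0.0146 0.0119 -6.8 -0.6 -1.5; 0 -0.0016 0.0131 0.0135 -6.8 -0.6 -1.5; 0 -0.0018 0.0113 0.0150 -6.8 -0.6 -1.5; 0 -0.0019 0.0094 0.0162 -6.8 -0.6 -1.5; 0 -0.0020 0.0074 0.0173 -6.8 -0.6 -1.5; 0 -0.0019 0.0053 0.0180 -6.8 -0.6 -1.5; 0 -0.0019 0.0031 0.0185 -6.8 -0.6 -1.5; 0 -0.0017 0.0008 0.0188 -6.8 -0.6 -1.5; 0 -0.0015 -0.0015 0.0188 -6.8 -0.6 -1.5; 0 -0.0013 -0.0037 0.0185 -6.8 -0.6 -1.5; 0 -0.0010 -0.0059 0.0179 -6.8 -0.6 -1.5; 0 -0.0006 -0.0080 0.0171 -6.8 -0.6 -1.5; 0 -0.0002 -0.0099 0.0161 -6.8 -0.6 -1.5
```

Call:
apply_moves --targets "0 0.001 0.0185 -0.0025 -6.8 -0.6 -1.5; 0 0.001 0.019 -0.0005 -6.8 -0.6 -1.5; 0 0 0.019 0.0015 -6.8 -0.6 -1.5; 0 0 0.0185 0.004 -6.8 -0.6 -1.5; 0 0 0.018 0.006 -6.8 -0.6 -1.5; 0 -0.001 0.017 0.008 -6.8 -0.6 -1.5; 0 -0.001 0.016 0.010 -6.8 -0.6 -1.5; 0 -0.0015 0.0145 0.012 -6.8 -0.6 -1.5; 0 -0.0015 0.013 0.0135 -6.8 -0.6 -1.5; 0 -0.002 0.0115 0.015 -6.8 -0.6 -1.5; 0 -0.002 0.0095 0.016 -6.8 -0.6 -1.5; 0 -0.002 0.0075 0.0175 -6.8 -0.6 -1.5"

```text
time_s: 12.4
position: [547.5, 109.7, 204.2]
ee_rot: [-0.399, 0.536, -0.529, -0.523]
wrist_force: [0.5, 0.4, -0.9]
width: 85.4
```

Run:
```python
from plan import *
stat()
a=np.radians(238.7)
rows([500.3,242,195],tool_R([0,0,-1],[np.cos(a),np.sin(a),0]),8,0)
shot('scene','s11.png',(220,110,350,220),6)
```

```text
t 12.4 P [547.495 109.658 204.239] w 85.44214632702234 F [ 0.522  0.355 -0.904] T [ 0.15  -0.047  0.022]
J [ 0.141  0.492 -0.017  1.19  -0.134 -1.552]
M [[-0.107 -0.985 -0.138]
 [-0.15  -0.121  0.981]
 [-0.983  0.126 -0.135]]
board: tip [  56.545 -166.811   80.429] grasp [  62.013 -169.163   98.051] Bx,By,Bz of toolx [-0.294  0.126 -0.947] tooly [ 0.95  -0.07  -0.304]
0 -0.0007 0.0037 0.0172 -6.4 -0.5 -1.3; 0 -0.0006 0.0017 0.0175 -6.4 -0.5 -1.3; 0 -0.0005 -0.0003 0.0176 -6.4 -0.5 -1.3; 0 -0.0003 -0.0022 0.0175 -6.4 -0.5 -1.3; 0 -0.0001 -0.0042 0.0171 -6.4 -0.5 -1.3; 0 0.0002 -0.0060 0.0165 -6.4 -0.5 -1.3; 0 0.0005 -0.0078 0.0158 -6.4 -0.5 -1.3; 0 0.0008 -0.0095 0.0148 -6.4 -0.5 -1.3
```

View pics/s11.png

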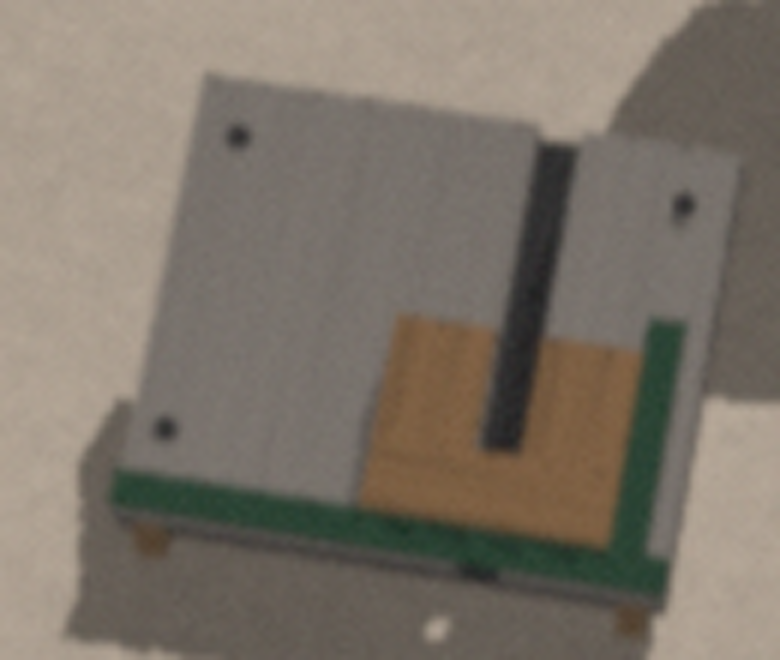

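Call:
apply_moves --targets "0 -0.0005 0.0035 0.017 -6.4 -0.5 -1.3; 0 -0.0005 0.0015 0.0175 -6.4 -0.5 -1.3; 0 -0.0005 0 0.0175 -6.4 -0.5 -1.3; 0 -0.0005 -0.002 0.0175 -6.4 -0.5 -1.3; 0 0 -0.004 0.017 -6.4 -0.5 -1.3; 0 0 -0.006 0.0165 -6.4 -0.5 -1.3; 0 0.0005 -0.008 0.016 -6.4 -0.5 -1.3; 0 0.001 -0.0095 0.015 -6.4 -0.5 -1.3; 0 0 0 0 0 0 0" --force 80

```text
time_s: 13.58
position: [495.1, 248.1, 198.5]
ee_rot: [0.187, -0.682, 0.177, 0.685]
wrist_force: [-0.0, -1.2, -0.1]
width: 85.4
```

Run:
```python
from plan import *
stat()
a=np.radians(238.7)
print(delta([500.3,242,120],tool_R([0,0,-1],[np.cos(a),np.sin(a),0])))
shot("scene","s12.png",(390,140,500,250),6)
P,Q=tcp();M=Q.as_matrix()
for d in (40,60): print([ (proj('scene',P+d*M[:,0]+k*M[:,1])[0]-[390,140]+.5)*6 for k in(-57,-42,42,57)])
```

```text
t 13.575 P [495.149 248.138 198.504] w 85.37094164294349 F [-0.033 -1.189 -0.06 ] T [ 0.017 -0.016 -0.004]
J [ 0.344  0.384 -0.188  0.995  0.013 -2.277]
M [[-0.001 -0.498 -0.867]
 [ 0.014 -0.867  0.497]
 [-1.    -0.012  0.008]]
board: tip [  67.062 -322.969   67.835] grasp [  74.952 -322.71    84.677] Bx,By,Bz of toolx [-0.424 -0.014 -0.905] tooly [ 0.589  0.755 -0.287]
(array([ 0.078,  0.004, -0.008]), array([1.464, 0.454, 0.664]))
[array([492.518, 332.182]), array([459.022, 304.852]), array([280.48 , 158.881]), array([250.108, 133.998])]
[array([476.666, 366.192]), array([443.839, 339.073]), array([268.727, 194.126]), array([238.915, 169.402])]
```

View pics/s12.png

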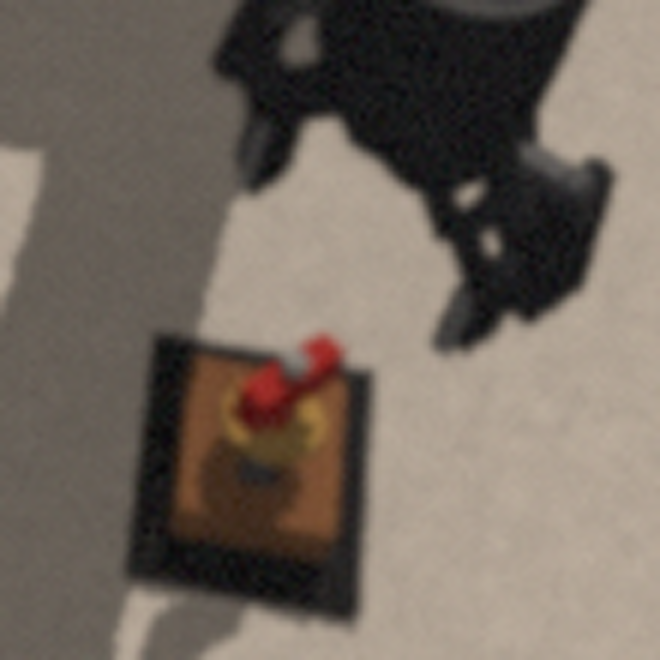

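Call:
apply_moves --targets "0 0.010 0.004 -0.008 1.5 0.5 0.7; 0 0.020 0 0 0 0 0; 0 0.010 0 0 0 0 0; 0 0 0 0 0 0 0"

```text
time_s: 14.12
position: [502.6, 237.1, 156.3]
ee_rot: [-0.193, 0.68, -0.197, -0.679]
wrist_force: [-0.3, -0.4, -0.9]
width: 85.3
```

Run:
```python
from plan import *
stat()
a=np.radians(238.7)
print(delta([500.3,242,120],tool_R([0,0,-1],[np.cos(a),np.sin(a),0])))
shot("scene","s13.png",(390,160,490,250),7)
```

```text
t 14.125 P [502.616 237.126 156.278] w 85.30882802706053 F [-0.327 -0.376 -0.932] T [-0.022 -0.008  0.041]
J [ 0.329  0.427 -0.24   0.905 -0.005 -2.253]
M [[ 0.001 -0.531 -0.848]
 [-0.005 -0.848  0.531]
 [-1.     0.004 -0.003]]
board: tip [  44.643 -309.329   31.692] grasp [  52.495 -309.427   48.553] Bx,By,Bz of toolx [-0.422  0.005 -0.906] tooly [ 0.622  0.73  -0.285]
(array([ 0.036, -0.003,  0.005]), array([-0.743, -0.187, -0.242]))
```

View pics/s13.png

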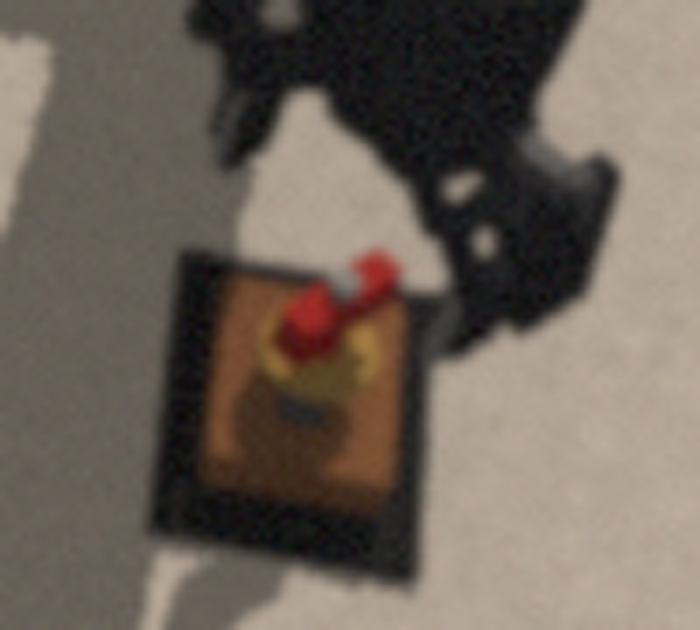

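Call:
apply_moves --targets "0 0.010 -0.0025 0.004 -0.7 -0.2 -0.2; 0 0.010 0 0 0 0 0; 0 0.005 0 0 0 0 0; 0 0.002 0 0 0 0 0; 0 0 0 0 0 0 0"

```text
time_s: 14.8
position: [501.3, 241.9, 128.9]
ee_rot: [-0.191, 0.681, -0.19, -0.68]
wrist_force: [0.1, -0.1, -0.2]
width: 85.4
```

Run:
```python
from plan import *
stat()
a=np.radians(238.7)
print(delta([500.3,242,120],tool_R([0,0,-1],[np.cos(a),np.sin(a),0])))
```

```text
t 14.8 P [501.33  241.937 128.853] w 85.44752436587899 F [ 0.083 -0.119 -0.228] T [-0.015 -0.012 -0.024]
J [ 0.336  0.454 -0.278  0.838 -0.    -2.259]
M [[ 0.002 -0.52  -0.854]
 [ 0.    -0.854  0.52 ]
 [-1.    -0.001 -0.001]]
board: tip [  33.21  -314.688    6.762] grasp [  41.1   -314.687   23.605] Bx,By,Bz of toolx [-0.424 -0.    -0.906] tooly [ 0.611  0.738 -0.286]
(array([0.009, 0.   , 0.001]), array([-0.007, -0.072,  0.071]))
```

Call:
apply_moves --targets "0 0.005 0 0.0005 0 0 0; 0 0.002 0 0 0 0 0; 0 0 0 0 0 0 0"

```text
time_s: 15.18
position: [501.2, 242.3, 121.8]
ee_rot: [-0.191, 0.682, -0.19, -0.68]
wrist_force: [-0.9, 0.5, 0.2]
width: 85.5
```

Run:
```python
from plan import *
stat()
shot("scene","s14.png",(390,160,490,250),7)
shot("top","t14.png",(180,200,260,290),6)
```

```text
t 15.175 P [501.22  242.345 121.834] w 85.53256378769645 F [-0.899  0.486  0.207] T [-0.022  0.022 -0.015]
J [ 0.337  0.461 -0.287  0.82  -0.    -2.259]
M [[ 0.003 -0.52  -0.854]
 [ 0.001 -0.854  0.52 ]
 [-1.    -0.002 -0.002]]
board: tip [  30.209 -315.119    0.416] grasp [  38.115 -315.115   17.252] Bx,By,Bz of toolx [-0.425 -0.    -0.905] tooly [ 0.61   0.738 -0.287]
```

View pics/s14.png

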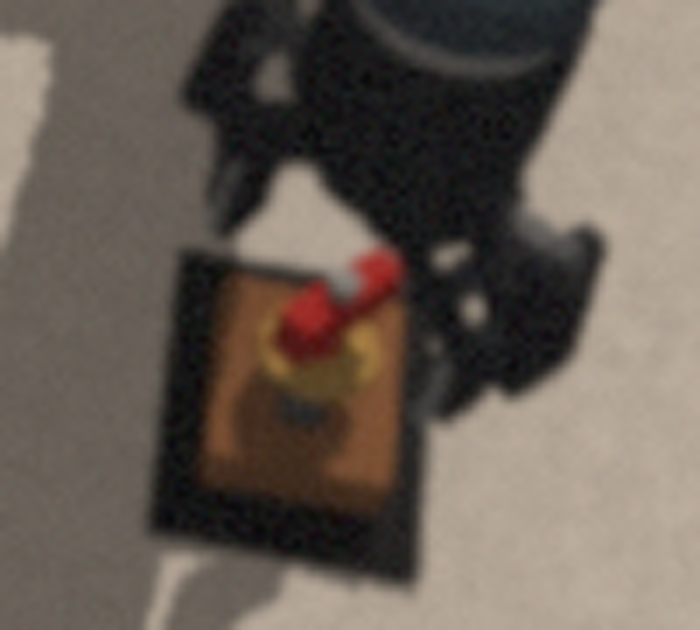

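Call:
apply_moves --targets "0.5 0 0 0 0 0 0; 0.7 0 0 0 0 0 0; 1 0 0 0 0 0 0; 1 0 0 0 0 0 0; 1 0 0 0 0 0 0; 1 0 0 0 0 0 0" --force 80

```text
time_s: 16.02
position: [501.5, 242.5, 122.4]
ee_rot: [-0.192, 0.682, -0.19, -0.68]
wrist_force: [-0.0, 0.2, 0.7]
width: 12.5
```

Run:
```python
from plan import *
stat()
shot("scene","s15.png",(390,160,490,250),7)
```

```text
t 16.025 P [501.537 242.512 122.364] w 12.528330930447686 F [-0.006  0.245  0.668] T [ 0.026 -0.003 -0.014]
J [ 0.337  0.46  -0.287  0.82   0.    -2.259]
M [[ 0.003 -0.52  -0.854]
 [ 0.001 -0.854  0.52 ]
 [-1.    -0.003 -0.002]]
board: tip [  30.062 -315.245    1.07 ] grasp [  37.983 -315.235   17.899] Bx,By,Bz of toolx [-0.426 -0.001 -0.905] tooly [ 0.61   0.738 -0.288]
```

View pics/s15.png

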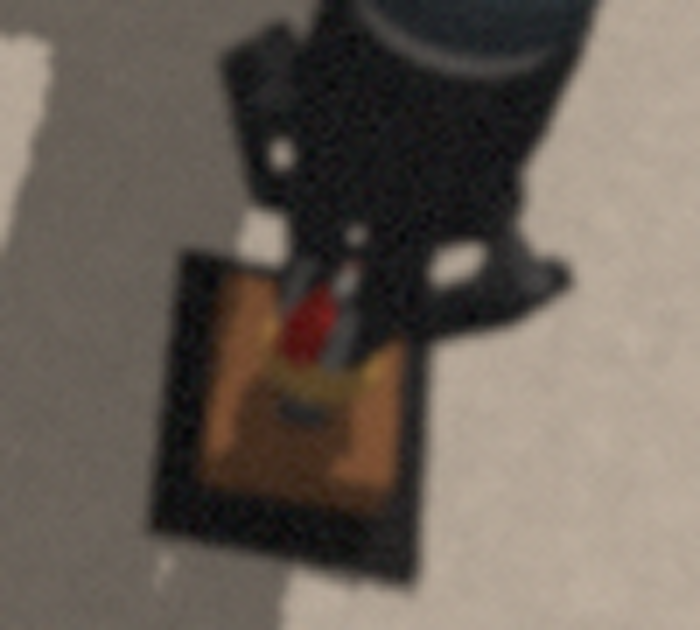

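Call:
apply_moves --targets "1 -0.004 0 0 0 0 0; 1 -0.008 0 0 0 0 0; 1 -0.012 0 0 0 0 0; 1 -0.016 0 0 0 0 0; 1 -0.018 0 0 0 0 0; 1 -0.010 0 0 0 0 0; 1 0 0 0 0 0 0; 1 0 0 0 0 0 0" --force 110

```text
time_s: 17.08
position: [500.8, 242.2, 194.8]
ee_rot: [-0.191, 0.682, -0.19, -0.68]
wrist_force: [0.3, 0.0, -2.0]
width: 12.2
```

Run:
```python
from plan import *
stat()
shot("scene","s16.png",(390,130,490,250),6)
shot("top","t16.png",(160,190,260,290),6)
```

```text
t 17.075 P [500.828 242.165 194.751] w 12.24703976250296 F [ 0.252  0.012 -1.957] T [ 0.014 -0.001  0.023]
J [ 0.336  0.393 -0.186  0.99  -0.    -2.259]
M [[ 0.003 -0.52  -0.854]
 [ 0.001 -0.854  0.52 ]
 [-1.    -0.002 -0.002]]
board: tip [  61.38  -315.016   66.336] grasp [  69.292 -315.012   83.169] Bx,By,Bz of toolx [-0.425 -0.    -0.905] tooly [ 0.61   0.738 -0.287]
```

View pics/s16.png

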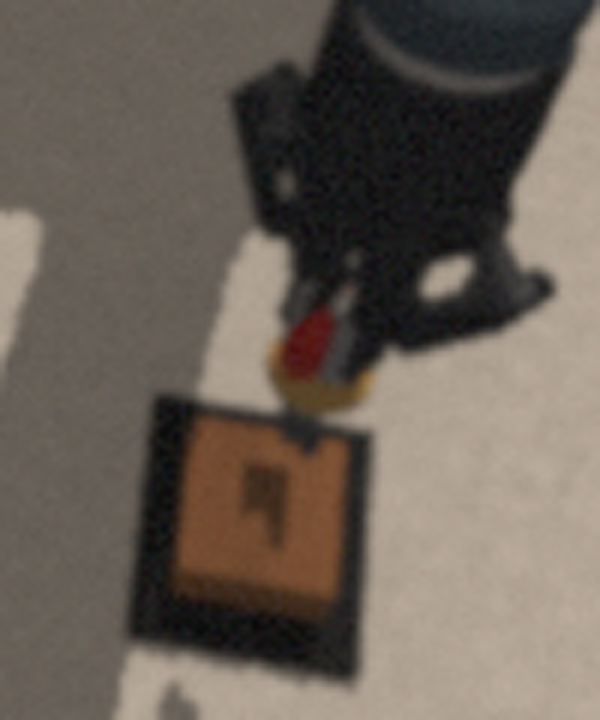

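View pics/t16.png

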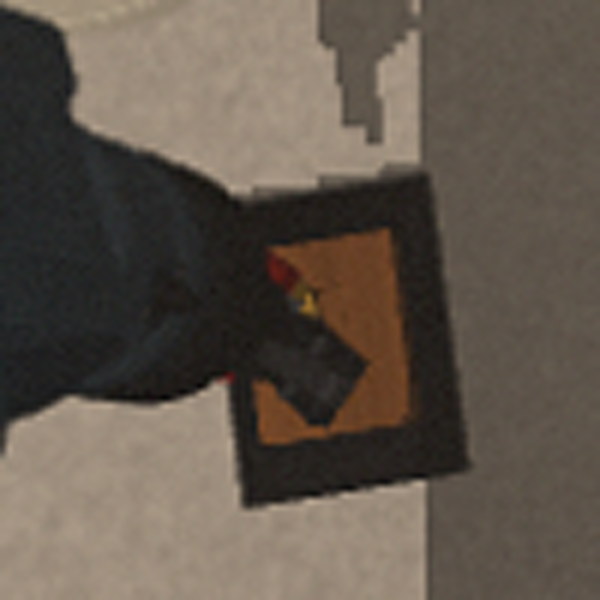

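```bash
cat >> plan.py <<'E'
A0=np.radians(228.6)
def boltR(extra=0,a0=A0):
    """tool orientation when bolt x is turned clockwise by extra (deg) from along -Bx"""
    a=a0-np.radians(extra)
    return tool_R(-BR[:,2],np.cos(a)*-BR[:,0]+np.sin(a)*-BR[:,1])
E
python3 - <<'E'
from plan import *
rows(b2w([56,0,114+50]),boltR(),14,1)
print(delta(b2w([56,0,114+50]),boltR()))
E
```

```text
1 -0.0010 0.0144 -0.0176 -0.1 -1.3 1.2; 1 -0.0011 0.0144 -0.0176 -0.1 -1.3 1.2; 1 -0.0012 0.0145 -0.0175 -0.1 -1.3 1.2; 1 -0.0013 0.0145 -0.0175 -0.1 -1.3 1.2; 1 -0.0014 0.0146 -0.0174 -0.1 -1.3 1.2; 1 -0.0015 0.0146 -0.0174 -0.1 -1.3 1.2; 1 -0.0016 0.0147 -0.0173 -0.1 -1.3 1.2; 1 -0.0017 0.0147 -0.0173 -0.1 -1.3 1.2; 1 -0.0018 0.0148 -0.0172 -0.1 -1.3 1.2; 1 -0.0019 0.0148 -0.0172 -0.1 -1.3 1.2; 1 -0.0020 0.0149 -0.0171 -0.1 -1.3 1.2; 1 -0.0021 0.0150 -0.0170 -0.1 -1.3 1.2; 1 -0.0021 0.0150 -0.0170 -0.1 -1.3 1.2; 1 -0.0022 0.0151 -0.0169 -0.1 -1.3 1.2
(array([-0.014,  0.201, -0.247]), array([ -0.995, -18.716,  16.803]))
```

Call:
apply_moves --targets "1 -0.005 0.0145 -0.0175 -0.1 -1.3 1.2; 1 -0.003 0.0145 -0.0175 -0.1 -1.3 1.2; 1 -0.003 0.0145 -0.0175 -0.1 -1.3 1.2; 1 -0.0015 0.0145 -0.0175 -0.1 -1.3 1.2; 1 -0.0015 0.0145 -0.0175 -0.1 -1.3 1.2; 1 -0.0015 0.0145 -0.0175 -0.1 -1.3 1.2; 1 -0.0015 0.0145 -0.0175 -0.1 -1.3 1.2; 1 -0.0015 0.0145 -0.0175 -0.1 -1.3 1.2; 1 -0.0015 0.0145 -0.0175 -0.1 -1.3 1.2; 1 -0.001 0.0145 -0.0175 -0.1 -1.3 1.2; 1 -0.001 0.0145 -0.0175 -0.1 -1.3 1.2; 1 0 0.010 -0.010 -0.1 -1.3 1.2"

```text
time_s: 18.68
position: [590.0, -13.7, 201.8]
ee_rot: [0.117, -0.548, 0.24, 0.793]
wrist_force: [-0.3, -0.3, -1.3]
width: 11.8
```

Run:
```python
from plan import *
stat()
rows(b2w([56,0,114+50]),boltR(),3,1)
```

```text
t 18.675 P [589.971 -13.728 201.844] w 11.763032360911744 F [-0.334 -0.326 -1.318] T [ 0.102 -0.465 -0.022]
J [-0.086  0.759  0.389  1.577 -0.11  -2.686]
M [[-0.373 -0.449 -0.812]
 [-0.078 -0.857  0.509]
 [-0.925  0.253  0.284]]
board: tip [ 57.296 -46.407  82.094] grasp [ 58.151 -46.491 100.674] Bx,By,Bz of toolx [-0.046  0.005 -0.999] tooly [ 0.656  0.755 -0.027]
1 -0.0030 0.0107 -0.0115 0.1 -0.7 0.5; 1 -0.0030 0.0107 -0.0115 0.1 -0.7 0.5; 1 -0.0031 0.0107 -0.0115 0.1 -0.7 0.5
```

Call:
apply_moves --targets "1 0 0.0105 -0.0115 0.1 -0.7 0.5; 1 0 0.0105 -0.0115 0.1 -0.7 0.5; 1 0 0.007 -0.007 0.1 -0.7 0.5; 1 0 0 0 0 0 0; 1 0 0 0 0 0 0"

```text
time_s: 19.3
position: [602.2, -54.7, 196.1]
ee_rot: [0.113, -0.527, 0.248, 0.805]
wrist_force: [0.3, -0.1, -1.3]
width: 11.8
```

```bash
cat > ov.py <<'E'
from plan import *
def overlay(n,f,box,z,D=114.4,off=(0,0),a0=A0,rot=0,wz=29):
    """draw bolt model: head box, washer; off = bolt centre offset in tool y,z"""
    P,Q=tcp(); M=Q.as_matrix()
    im=read_camera(n)[:,:,::-1].copy()[box[1]:box[3],box[0]:box[2]]
    raw=cv2.resize(im,None,fx=z,fy=z,interpolation=cv2.INTER_CUBIC); im=raw.copy()
    bz=-M[:,0]; a=a0-np.radians(rot)
    # tool y = cos a bx + sin a by ; by=bz x bx
    zt=M[:,2]; yt=M[:,1]
    bx=np.cos(a)*yt+np.sin(a)*np.cross(yt,bz)   # rotate yt by -a about bz
    by=np.cross(bz,bx)
    O=P+D*M[:,0]+off[0]*yt+off[1]*zt
    px=lambda p: tuple(int(round(x)) for x in (proj(n,p)[0]-box[:2]+.5)*z-.5)
    for zz,col in((0,(0,255,0)),(9,(255,255,0))):
        c=[O+sx*18*bx+sy*7*by+zz*bz for sx,sy in((1,1),(1,-1),(-1,-1),(-1,1))]
        for i in range(4): cv2.line(im,px(c[i]),px(c[(i+1)%4]),col,1)
    for zz,r in((wz,20),(wz+5,20)):
        th=np.linspace(0,2*np.pi,40); pts=[px(O+r*np.cos(t)*bx+r*np.sin(t)*by+zz*bz) for t in th]
        cv2.polylines(im,[np.array(pts)],True,(255,0,255),1)
    cv2.imwrite('pics/'+f,np.hstack([raw,im]) if raw.shape[1]*2<=800 else im)
    print('head centre board',w2b(O+4.5*bz),'bx in board',BR.T@bx)
E
python3 - <<'E'
from ov import *
stat()
overlay('scene','o17.png',(255,80,365,190),7)
shot('scene','s17.png',(255,80,365,190),7)
shot("top","t17.png",(280,130,440,300),4)
E
```

```text
t 19.3 P [602.246 -54.715 196.051] w 11.841098777837301 F [ 0.342 -0.131 -1.278] T [ 0.146 -0.483  0.029]
J [-0.141  0.837  0.508  1.661 -0.138 -2.725]
M [[-0.419 -0.443 -0.793]
 [-0.079 -0.852  0.518]
 [-0.905  0.28   0.322]]
board: tip [54.706 -4.371 78.523] grasp [54.632 -4.315 97.123] Bx,By,Bz of toolx [ 0.004 -0.003 -1.   ] tooly [0.661 0.75  0.   ]
head centre board [54.853 -4.484 41.224] bx in board [-1.    -0.001 -0.004]
```

View pics/o17.png

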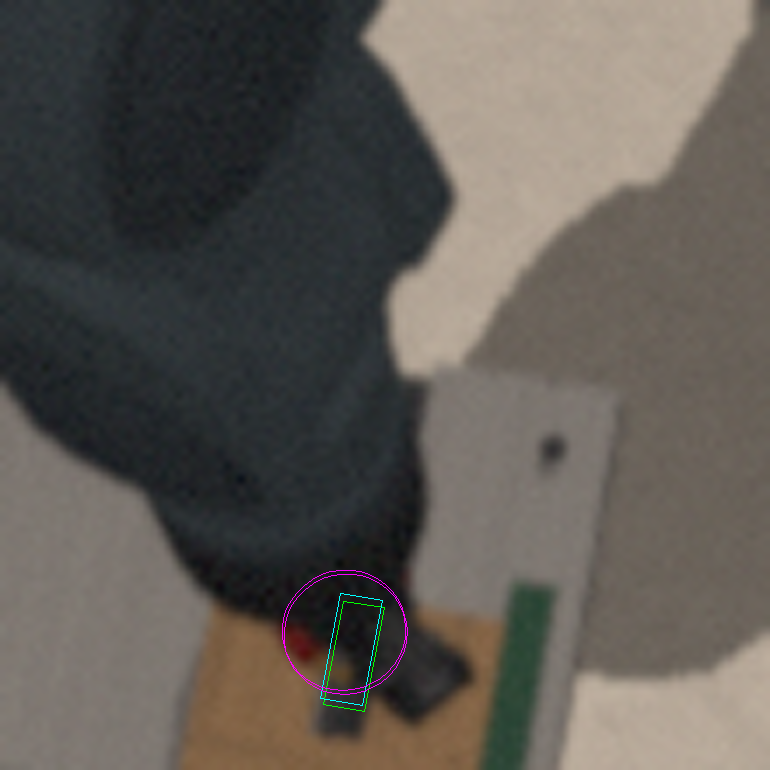

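View pics/s17.png

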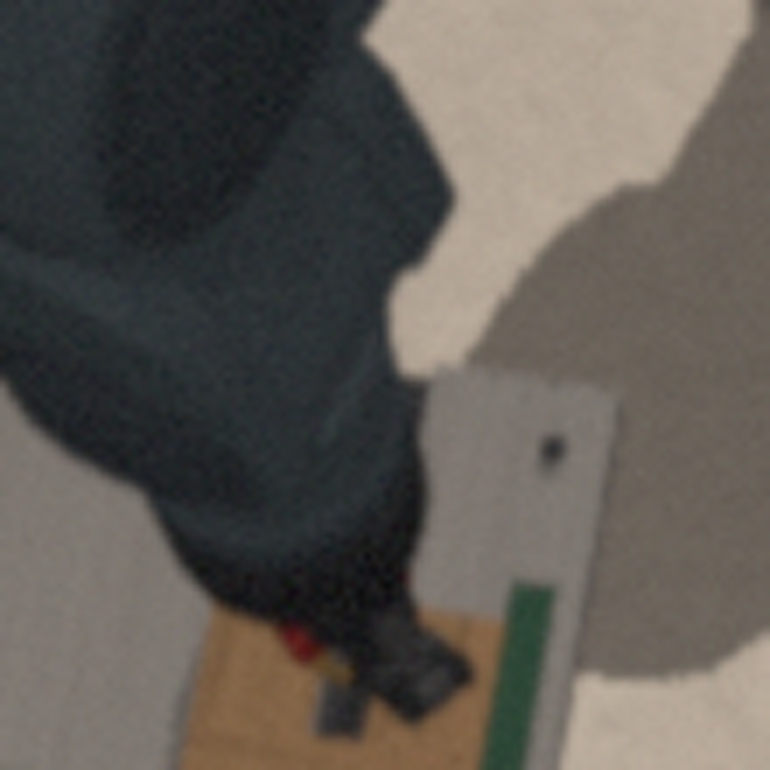

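View pics/t17.png

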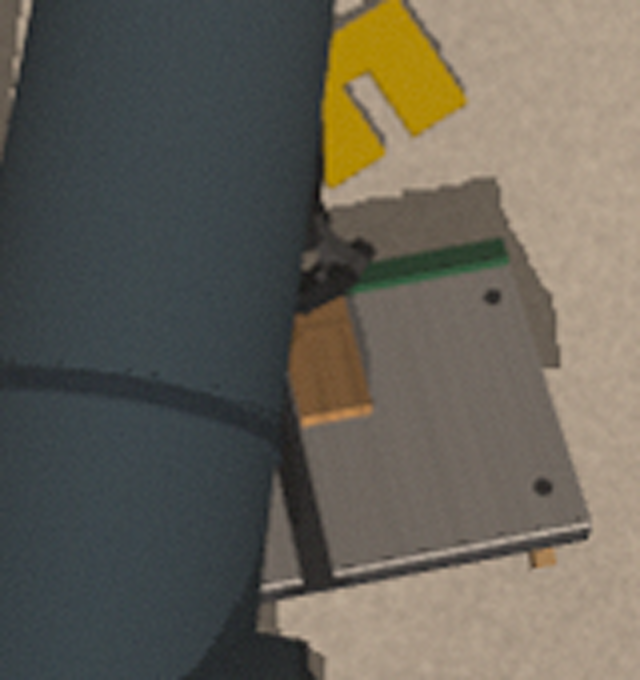

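Run:
```python
from ov import *
im=read_camera('scene')[:,:,::-1][160:192,285:330]
a=cv2.resize(im,None,fx=16,fy=16,interpolation=cv2.INTER_CUBIC)
a=np.clip(a.astype(float)*1.8,0,255).astype(np.uint8)
cv2.imwrite('pics/s18.png',a)
overlay('scene','o18.png',(285,160,330,192),16)
```

```text
head centre board [55.037 -4.572 41.623] bx in board [-1.    -0.001 -0.004]
```

View pics/s18.png

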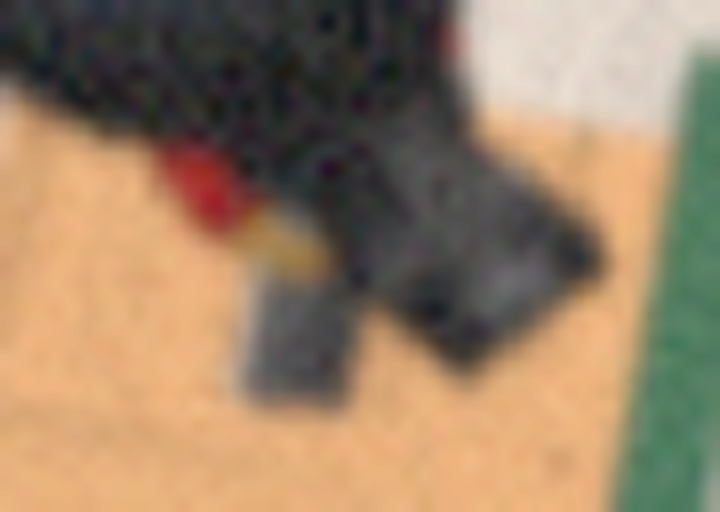

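View pics/o18.png

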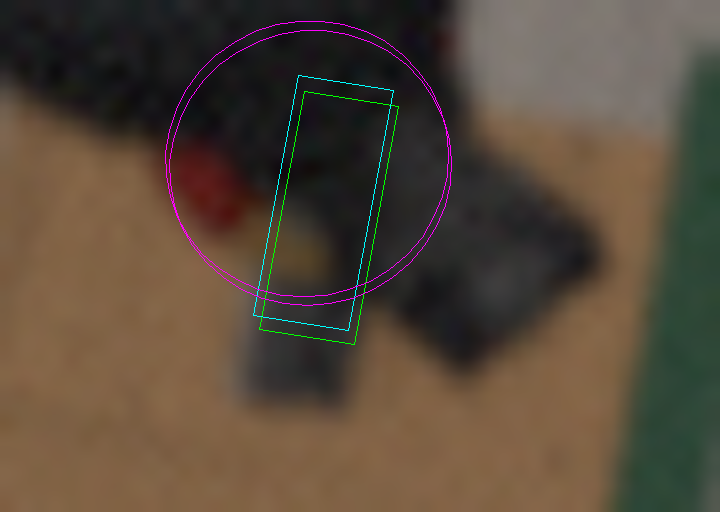

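```bash
cat > ov2.py <<'E'
from plan import *
def draw(im,n,box,z,P,M,D=114.4,off=(0,0),tilt=0,a0=A0,wz=29,shade=None):
    """tilt: deg rotation of bolt about tool y through grasp point (54)"""
    yt,zt=M[:,1],M[:,2]; G=P+54*M[:,0]
    T=R.from_rotvec(np.radians(tilt)*yt).as_matrix()
    bz=-M[:,0]; bx=np.cos(a0)*yt+np.sin(a0)*np.cross(yt,bz); by=np.cross(bz,bx)
    O=P+D*M[:,0]+off[0]*yt+off[1]*zt
    f=lambda p: G+T@(p-G)
    px=lambda p: tuple(int(round(x)) for x in (proj(n,f(p))[0]-box[:2]+.5)*z-.5)
    def boxd(c,ax,ay,az,col):
        for zz in az:
            q=[c+sx*ax[0]*ax[1]+sy*ay[0]*ay[1]+zz*bz for sx,sy in((1,1),(1,-1),(-1,-1),(-1,1))]
            for i in range(4): cv2.line(im,px(q[i]),px(q[(i+1)%4]),col,1)
    boxd(O,(18,bx),(7,by),(0,9),(0,255,0))
    boxd(O,(23,zt),(7,yt),(wz+17,wz+37),(255,255,0))
    th=np.linspace(0,2*np.pi,40)
    for zz,r in((wz,20),(wz+5,20),(71,5),(9,6.5)):
        cv2.polylines(im,[np.array([px(O+r*np.cos(t)*bx+r*np.sin(t)*by+zz*bz) for t in th])],True,(255,0,255),1)
    return im,w2b(f(O+4.5*bz))
E
python3 - <<'E'
from ov2 import *
P=np.array([500.828,242.165,194.751]); M=np.array([[.003,-.52,-.854],[.001,-.854,.52],[-1,-.002,-.002]])
U,_,V=np.linalg.svd(M); M=U@V
out=[]
for o,t in(((0,0.6),0),((0,5),0),((0,.6),6)):
    im=cv2.imread('pics/s16.png'); im,_=draw(im,'scene',(390,130),6,P,M,off=o,tilt=t); out.append(im[200:500,200:460])
cv2.imwrite('pics/o19.png',np.hstack(out))
E
```

```text
(no output)
```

View pics/o19.png

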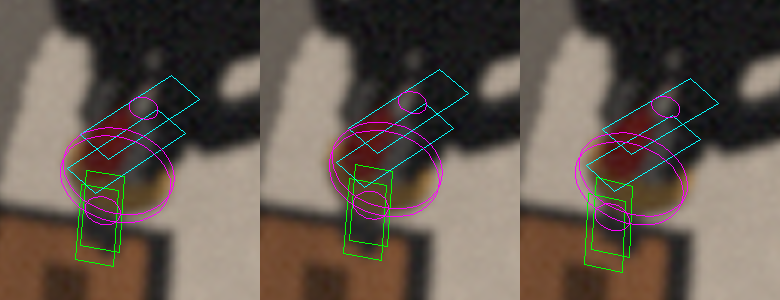

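Run:
```python
from ov2 import *
P=np.array([500.828,242.165,194.751]); M=np.array([[.003,-.52,-.854],[.001,-.854,.52],[-1,-.002,-.002]])
U,_,V=np.linalg.svd(M); M=U@V
src=cv2.imread('pics/s16.png')[230:470,230:400]; src=cv2.resize(src,None,fx=2.3,fy=2.3)
src=np.clip(src*1.6,0,255).astype(np.uint8)
im=src.copy(); 
def go(D,o,t,f):
    im=src.copy(); im,_=draw(im,'scene',np.array((390,130))+np.array([230,230])/6,6*2.3,P,M,D=D,off=o,tilt=t); cv2.imwrite(f,np.hstack([src,im]))
go(110.4,(0,.6),0,'pics/o20.png')
```

```text
(no output)
```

View pics/o20.png

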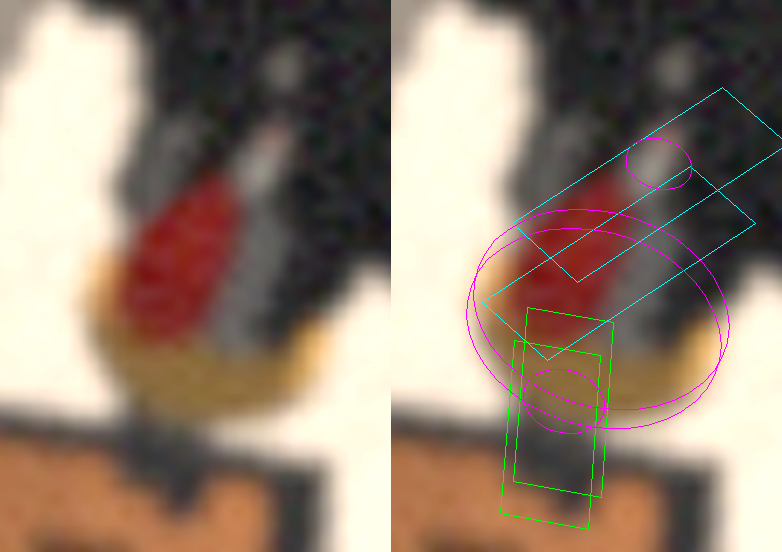

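Run:
```python
from ov2 import *
P,Q=tcp(); M=Q.as_matrix()
src=read_camera('scene')[:,:,::-1][150:195,280:328]
src=cv2.resize(src,None,fx=8,fy=8,interpolation=cv2.INTER_CUBIC); src=np.clip(src*1.8,0,255).astype(np.uint8)
o=[]
for off in ((0,.6),(0,3)):
    im=src.copy(); im,h=draw(im,'scene',np.array((280,150)),8,P,M,D=110.4,off=off); o.append(im); print(h)
cv2.imwrite('pics/o21.png',np.hstack(o))
```

```text
[55.463 -4.855 45.658]
[57.264 -6.441 45.669]
```

View pics/o21.png

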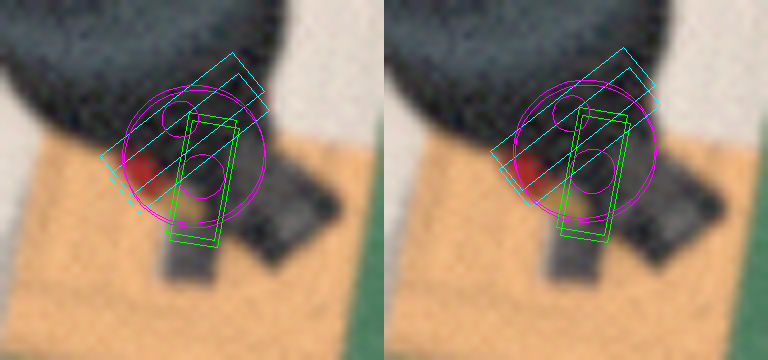

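Run:
```python
from ov2 import *
P,Q=tcp(); M=Q.as_matrix()
for u in ((603,255),(468,377)):
    uv=(np.array(u)+.5)/16-.5+[285,160]
    for d in(-30,-20,-10,0): 
        w=onplane('scene',uv,P+d*M[:,0],M[:,0]); print(u,d,M.T@(w-P))
```

```text
(603, 255) -30 [-30.    -62.987  11.474]
(603, 255) -20 [-20.    -60.686  12.584]
(603, 255) -10 [-10.    -58.386  13.694]
(603, 255) 0 [ -0.    -56.085  14.803]
(468, 377) -30 [-30.    -64.548 -11.239]
(468, 377) -20 [-20.    -62.265 -10.382]
(468, 377) -10 [-10.    -59.982  -9.525]
(468, 377) 0 [ -0.    -57.698  -8.668]
```

```bash
cat >> plan.py <<'E'
D=110.4
def btgt(x,y,zu,rot=0,off=1.4,a0=A0,D=D):
    Rt=boltR(rot,a0); M=Rt.as_matrix()
    return b2w([x,y,zu])-D*M[:,0]-off*M[:,2],Rt
def where(off=1.4,D=D):
    P,Q=tcp(); M=Q.as_matrix(); yt=BR.T@M[:,1]
    print('bolt origin in board',w2b(P+D*M[:,0]+off*M[:,2]),'tool y ang(board) - A0 [deg, + = clockwise]',(np.degrees(A0-np.arctan2(-yt[1],-yt[0]))+180)%360-180, 'tilt',np.degrees(np.arccos(-M[:,0]@BR[:,2])))
    S=sense(); print('t',S['time_s'],'F board',BR.T@S['wrist_force'],'T',BR.T@S['torque'],'w',S['width'],'J6',S['joint_positions'][5])
E
python3 - <<'E'
from plan import *
where(); print(delta(*btgt(56,0,16)))
E
```

```text
bolt origin in board [56.059 -5.309 41.16 ] tool y ang(board) - A0 [deg, + = clockwise] -0.03583342927936428 tilt 0.24687380418216656
t 19.6 F board [-0.619 -0.087 -2.15 ] T [ 0.035  0.503 -0.03 ] w 11.746006962386245 J6 -2.724588741782347
(array([ 0.025,  0.004, -0.003]), array([ 0.036,  0.245, -0.03 ]))
```

Call:
apply_moves --targets "1 0.004 0.002 -0.0015 0 0.2 0; 1 0.006 0.001 -0.001 0 0 0; 1 0.006 0 0 0 0 0; 1 0.003 0 0 0 0 0; 1 0 0 0 0 0 0; 1 0 0 0 0 0 0"

```text
time_s: 20.35
position: [594.1, -60.3, 178.1]
ee_rot: [0.112, -0.529, 0.248, 0.804]
wrist_force: [-0.0, -0.3, -1.3]
width: 11.9
```

Run:
```python
from ov2 import *
where(); print(delta(*btgt(56,0,13)))
P,Q=tcp(); M=Q.as_matrix()
src=read_camera('scene')[:,:,::-1][150:195,280:328]
src=cv2.resize(src,None,fx=8,fy=8,interpolation=cv2.INTER_CUBIC); src=np.clip(src*1.8,0,255).astype(np.uint8)
im,h=draw(src.copy(),'scene',np.array((280,150)),8,P,M,D=110.4,off=(0,1.4))
cv2.imwrite('pics/o22.png',np.hstack([src,im]))
shot("top","t22.png",(330,150,440,250),7)
```

```text
bolt origin in board [56.257 -1.141 20.638] tool y ang(board) - A0 [deg, + = clockwise] -0.049815475682976285 tilt 0.0632169310722782
t 20.35 F board [-0.505  0.26  -1.218] T [ 0.013  0.464 -0.014] w 11.905799345002945 J6 -2.7337034360579247
(array([ 0.008,  0.001, -0.001]), array([ 0.05 ,  0.05 , -0.039]))
```

View pics/o22.png

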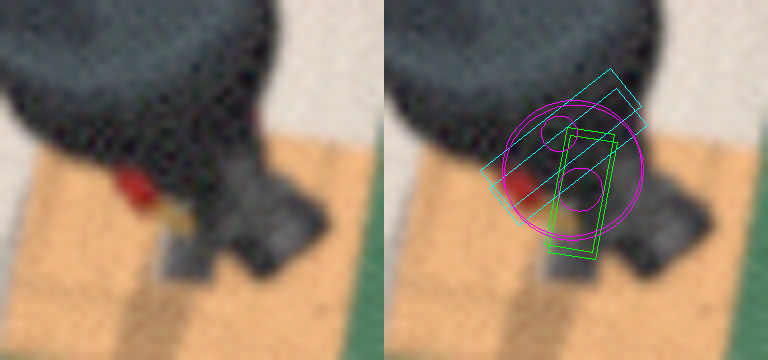

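Call:
apply_moves --targets "1 0.003 0.001 -0.0008 0 0 0; 1 0.002 0 0 0 0 0; 1 0.001 0 0 0 0 0; 1 0 0 0 0 0 0"

```text
time_s: 20.95
position: [591.9, -62.2, 172.5]
ee_rot: [0.112, -0.529, 0.248, 0.804]
wrist_force: [-0.2, -0.2, -1.9]
width: 11.5
```

Run:
```python
from ov2 import *
where(1.8)
```

```text
bolt origin in board [56.396  0.036 14.453] tool y ang(board) - A0 [deg, + = clockwise] -0.048094752649944894 tilt 0.034688688345495225
t 20.95 F board [-0.622  0.119 -1.758] T [-0.009  0.467 -0.013] w 11.463695357299635 J6 -2.7366805014145856
```

Aligned; descending in small steps while watching force.

Call:
apply_moves --targets "1 0.002 0 0 0 0 0; 1 0.002 0 0 0 0 0; 1 0.001 0 0 0 0 0"

```text
time_s: 21.32
position: [589.8, -62.6, 167.7]
ee_rot: [0.112, -0.529, 0.248, 0.804]
wrist_force: [0.1, -0.2, -1.9]
width: 11.7
```

Run:
```python
from ov2 import *
where(1.8)
```

```text
bolt origin in board [56.308  0.023  9.254] tool y ang(board) - A0 [deg, + = clockwise] -0.04971551082599035 tilt 0.021796016558612227
t 21.325 F board [-0.804  0.25  -1.678] T [-0.     0.46  -0.011] w 11.701830581191393 J6 -2.737703234003992
```

Call:
apply_moves --targets "1 0.002 0 0 0 0 0; 1 0.002 0 0 0 0 0; 1 0.002 0 0 0 0 0"

```text
time_s: 21.7
position: [587.1, -63.1, 162.0]
ee_rot: [0.112, -0.529, 0.248, 0.804]
wrist_force: [-0.7, 0.3, -1.6]
width: 11.8
```

Run:
```python
from ov2 import *
where(1.8)
```

```text
bolt origin in board [56.289  0.035  2.895] tool y ang(board) - A0 [deg, + = clockwise] -0.05141819580921947 tilt 0.01921838387786998
t 21.7 F board [-0.137 -0.466 -1.665] T [0.003 0.489 0.003] w 11.781092801679982 J6 -2.7389946461867924
```

Inside the notch with no contact (z ≈ 3); now the lips.

Call:
apply_moves --targets "1 0.0015 0 0 0 0 0; 1 0.0015 0 0 0 0 0; 1 0.0015 0 0 0 0 0"

```text
time_s: 22.08
position: [585.1, -63.5, 157.6]
ee_rot: [0.112, -0.529, 0.248, 0.804]
wrist_force: [0.0, -0.8, -2.2]
width: 11.9
```

Run:
```python
from ov2 import *
where(1.8)
```

```text
bolt origin in board [56.301  0.03  -1.985] tool y ang(board) - A0 [deg, + = clockwise] -0.051603318031311574 tilt 0.020195362796541796
t 22.075 F board [-0.796  0.8   -2.039] T [-0.041  0.488  0.05 ] w 11.860951893356475 J6 -2.739949801528629
```

Call:
apply_moves --targets "1 0.0015 0 0 0 0 0; 1 0.0015 0 0 0 0 0; 1 0.0015 0 0 0 0 0"

```text
time_s: 22.45
position: [583.2, -63.9, 153.2]
ee_rot: [0.112, -0.529, 0.248, 0.804]
wrist_force: [-0.1, -0.6, -1.0]
width: 11.7
```

Run:
```python
from ov2 import *
where(1.8)
```

```text
bolt origin in board [56.269  0.044 -6.752] tool y ang(board) - A0 [deg, + = clockwise] -0.04833881242257121 tilt 0.0172671248844488
t 22.45 F board [-0.213  0.585 -0.981] T [-0.034  0.47   0.018] w 11.71074369216829 J6 -2.7408607069472595
```

Call:
apply_moves --targets "1 0.0015 0 0 0 0 0; 1 0.0015 0 0 0 0 0; 1 0.0015 0 0 0 0 0"

```text
time_s: 22.82
position: [581.1, -64.3, 148.9]
ee_rot: [0.112, -0.529, 0.248, 0.804]
wrist_force: [-0.7, -0.7, -1.8]
width: 11.8
```

Call:
apply_moves --targets "1 0.0015 0 0 0 0 0; 1 0.001 0 0 0 0 0"

```text
time_s: 23.08
position: [580.0, -64.5, 146.4]
ee_rot: [0.112, -0.529, 0.248, 0.804]
wrist_force: [0.8, 0.5, 2.0]
width: 11.7
```

Run:
```python
from ov2 import *
where(1.8)
```

```text
bolt origin in board [ 56.311   0.032 -14.283] tool y ang(board) - A0 [deg, + = clockwise] -0.05080950398632922 tilt 0.02163459743772999
t 23.075 F board [ 0.014 -0.375  2.148] T [-0.001  0.321 -0.067] w 11.674119662494155 J6 -2.7423679057081354
```

Call:
apply_moves --targets "1 -0.0008 0 0 0 0 0; 1 -0.0004 0.0003 0 8 0 0; 1 0 0.0003 0 10 0 0; 1 0 0.0003 0 10 0 0; 1 0 0.0003 0 10 0 0" --force 120

```text
time_s: 23.7
position: [579.9, -65.2, 148.2]
ee_rot: [0.284, -0.461, 0.503, 0.674]
wrist_force: [-0.1, 0.1, -0.3]
width: 11.7
```

Run:
```python
from ov2 import *
where(1.8,114.1)
```

```text
bolt origin in board [ 56.153   0.144 -16.498] tool y ang(board) - A0 [deg, + = clockwise] 39.176105720084934 tilt 0.018332098006395417
t 23.7 F board [-0.051 -0.075 -0.36 ] T [0.016 0.52  0.003] w 11.699631200204774 J6 -2.0587845271847707
```

Call:
apply_moves --targets "1 0.0002 0.0003 0 10 0 0; 1 0 0.0003 0 10 0 0; 1 0 0.0003 0 10 0 0; 1 0 0.0003 0 8 0 0"

```text
time_s: 24.2
position: [578.9, -65.4, 148.6]
ee_rot: [0.422, -0.339, 0.701, 0.465]
wrist_force: [-0.2, -1.2, -1.3]
width: 11.7
```

Run:
```python
from ov2 import *
where(1.8,114.1)
```

```text
bolt origin in board [ 56.075   0.33  -16.503] tool y ang(board) - A0 [deg, + = clockwise] 78.48691355570344 tilt 0.0301586004685756
t 24.2 F board [-0.202  1.166 -1.36 ] T [0.128 0.461 0.004] w 11.71035683713873 J6 -1.3730954646435265
```

Call:
apply_moves --targets "1 0 0.0003 0 6 0 0; 1 0 0.0002 0 6 0 0; 1 0.0002 0 0 6 0 0; 1 0.0002 0 0 6 0 0"

```text
time_s: 24.7
position: [578.0, -66.0, 148.8]
ee_rot: [0.484, -0.241, 0.785, 0.303]
wrist_force: [-0.5, 0.4, -1.7]
width: 11.6
```

Run:
```python
from ov2 import *
where(1.8,114.1); print(BR.T@sense()['torque'])
```

```text
bolt origin in board [ 56.633   1.46  -16.785] tool y ang(board) - A0 [deg, + = clockwise] 103.315009528205 tilt 0.14948526102923046
t 24.7 F board [-0.299 -0.455 -1.751] T [-0.124  0.412  0.087] w 11.586194446517602 J6 -0.9399417190559792
[-0.124  0.412  0.087]
```

Call:
apply_moves --targets "1 0.0004 0 0 10 0 0; 1 0.0004 0 0 10 0 0; 1 0.0004 0 0 10 0 0"

```text
time_s: 25.08
position: [576.8, -65.2, 147.9]
ee_rot: [0.53, -0.102, 0.838, 0.084]
wrist_force: [0.2, 1.9, 0.0]
width: 11.6
```

Run:
```python
from ov2 import *
where(0,114.1)
shot('scene','s30.png',(240,90,350,200),7)
shot('top','t30.png',(320,140,430,240),7)
```

```text
bolt origin in board [ 58.793   1.269 -17.98 ] tool y ang(board) - A0 [deg, + = clockwise] 134.23458673951802 tilt 0.14215518910673938
t 25.075 F board [-0.486 -1.824  0.256] T [-0.302  0.323  0.093] w 11.607817713953459 J6 -0.3997786629395858
```

View pics/s30.png

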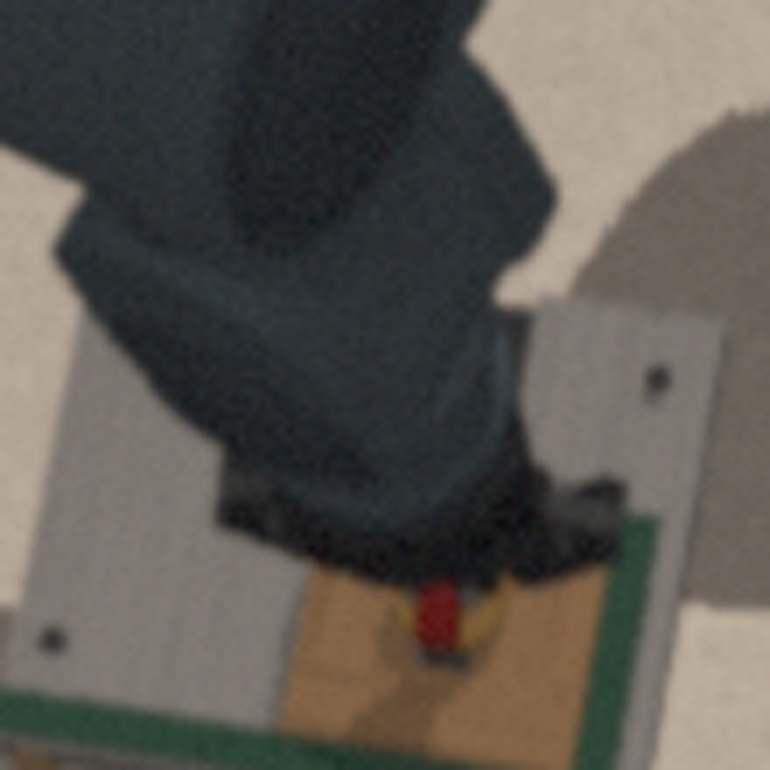

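View pics/t30.png

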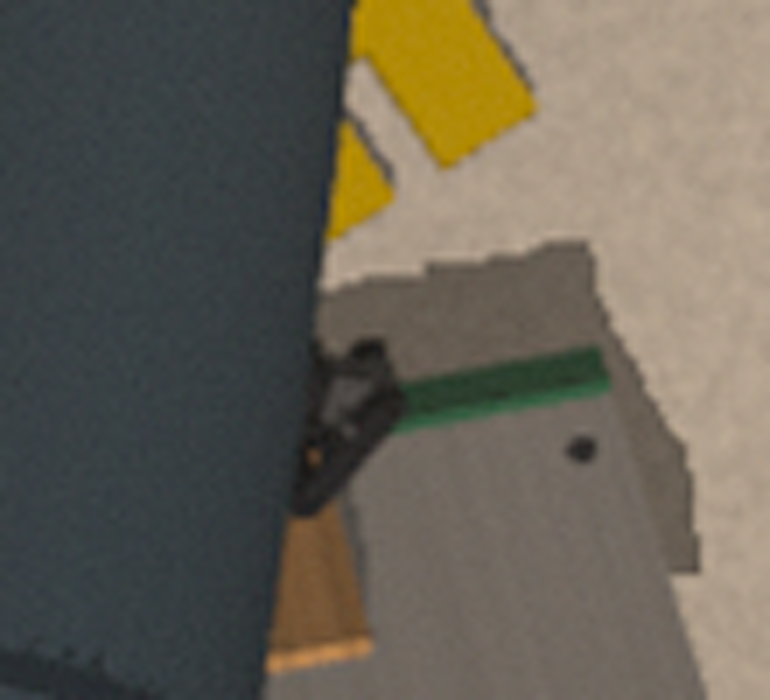

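Call:
apply_moves --targets "1 0.0004 0 0 10 0 0; 1 0.0004 0 0 10 0 0; 1 0.0004 0 0 10 0 0"

```text
time_s: 25.55
position: [576.4, -63.8, 147.8]
ee_rot: [0.539, 0.039, 0.831, -0.134]
wrist_force: [-0.0, 2.2, 0.3]
width: 11.7
```

Run:
```python
from ov2 import *
where(0,114.1)
```

```text
bolt origin in board [ 58.746  -0.401 -18.192] tool y ang(board) - A0 [deg, + = clockwise] 164.11169580584817 tilt 0.14093283912330856
t 25.55 F board [-0.211 -2.157  0.452] T [-0.186  0.527  0.121] w 11.740221654032721 J6 0.12261751521945195
```

Call:
apply_moves --targets "1 0.0006 0 0 10 0 0; 1 0.0006 0 0 10 0 0; 1 0.0004 0 0 8 0 0"

```text
time_s: 25.92
position: [576.6, -62.7, 147.4]
ee_rot: [0.514, 0.17, 0.772, -0.332]
wrist_force: [0.4, 2.0, -1.3]
width: 11.8
```

Run:
```python
from ov2 import *
where(0,114.1)
```

```text
bolt origin in board [ 57.88   -1.499 -18.293] tool y ang(board) - A0 [deg, + = clockwise] -167.71708251774658 tilt 0.14317872226684814
t 25.925 F board [-1.241 -1.892 -0.836] T [-0.003  0.395  0.274] w 11.766439751858767 J6 0.6152378907292109
```

Call:
apply_moves --targets "1 0 0 0 0 0 0; 1 0 0 0 4 0 0; 1 0 0 0 0 0 0"

```text
time_s: 26.3
position: [576.7, -62.5, 147.4]
ee_rot: [0.509, 0.184, 0.763, -0.354]
wrist_force: [-0.3, 0.4, -1.5]
width: 11.7
```

Run:
```python
from ov2 import *
where(0,114.1)
shot('scene','s31.png',(240,90,350,200),7)
```

```text
bolt origin in board [ 57.76   -1.558 -18.274] tool y ang(board) - A0 [deg, + = clockwise] -164.41816782454043 tilt 0.1083664425542799
t 26.3 F board [-0.465 -0.401 -1.461] T [0.04  0.293 0.128] w 11.678948504977026 J6 0.6732552872516292
```

View pics/s31.png

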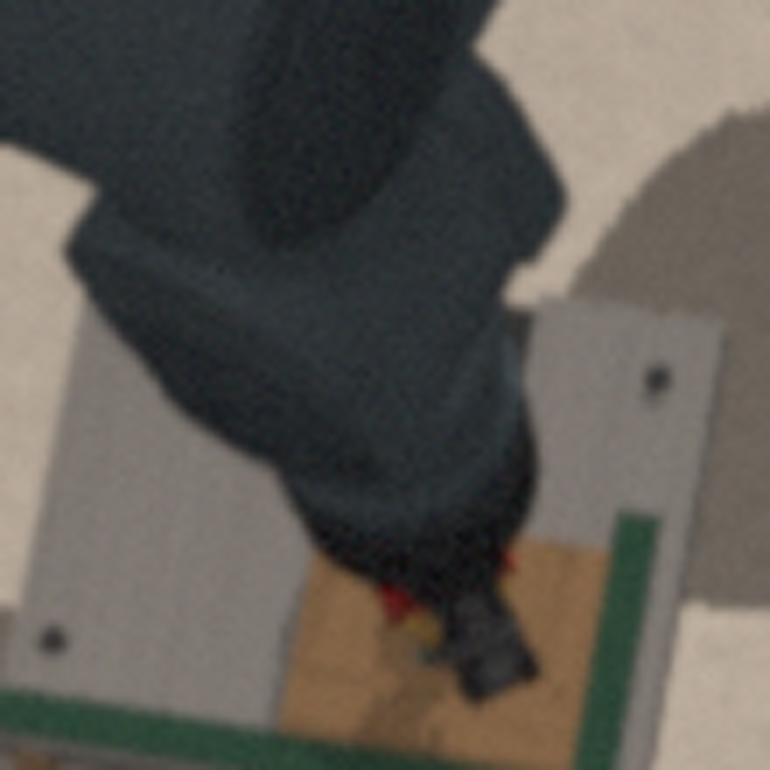

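Call:
apply_moves --targets "1 0.0002 0 0 7 0 0; 1 0.0002 0 0 7 0 0"

```text
time_s: 26.6
position: [577.1, -62.2, 147.2]
ee_rot: [0.483, 0.246, 0.713, -0.444]
wrist_force: [1.4, 2.8, -0.5]
width: 11.6
```

Run:
```python
from ov2 import *
where(0,114.1)
```

```text
bolt origin in board [ 57.15   -1.918 -18.305] tool y ang(board) - A0 [deg, + = clockwise] -150.39453195346755 tilt 0.19210630480320579
t 26.6 F board [-1.919 -2.453  0.38 ] T [-0.045  0.438  0.337] w 11.569779409760605 J6 0.9180737759393462
```

Call:
apply_moves --targets "1 0 0 0 0 0 0; 0.7 0 0 0 0 0 0; 0.4 0 0 0 0 0 0; 0 0 0 0 0 0 0; 0 0 0 0 0 0 0; 0 0 0 0 0 0 0"

```text
time_s: 27.35
position: [577.1, -63.2, 147.9]
ee_rot: [0.484, 0.243, 0.715, -0.442]
wrist_force: [-0.1, 0.4, 0.5]
width: 85.5
```

Call:
apply_moves --targets "0 -0.010 0 0 0 0 0; 0 -0.020 0 0 0 0 0; 0 -0.030 0 0 0 0 0; 0 -0.030 0 0 0 0 0; 0 -0.020 0 0 0 0 0"

```text
time_s: 27.98
position: [623.0, -53.5, 252.0]
ee_rot: [0.484, 0.243, 0.716, -0.441]
wrist_force: [-0.6, 0.4, -0.0]
width: 85.5
```

Run:
```python
from ov2 import *
where(0,114.1)
a=np.radians(69)
rows([430,330,330],tool_R([0,0,-1],[np.cos(a),np.sin(a),0]),12,0)
P,Q=tcp()
print(delta(P+[-60,150,60],Q))
```

```text
bolt origin in board [59.246 -1.605 96.409] tool y ang(board) - A0 [deg, + = clockwise] -150.8859190057873 tilt 0.13984581562033319
t 27.975 F board [ 0.434 -0.556 -0.256] T [0.036 0.354 0.083] w 85.52252777732866 J6 0.9301265234193142
0 -0.0018 0.0007 -0.0363 -3.2 -1.3 1.6; 0 -0.0026 0.0027 -0.0362 -3.2 -1.3 1.6; 0 -0.0033 0.0048 -0.0359 -3.2 -1.3 1.6; 0 -0.0039 0.0069 -0.0355 -3.2 -1.3 1.6; 0 -0.0045 0.0089 -0.0350 -3.2 -1.3 1.6; 0 -0.0051 0.0110 -0.0343 -3.2 -1.3 1.6; 0 -0.0055 0.0130 -0.0335 -3.2 -1.3 1.6; 0 -0.0059 0.0150 -0.0326 -3.2 -1.3 1.6; 0 -0.0062 0.0169 -0.0316 -3.2 -1.3 1.6; 0 -0.0064 0.0188 -0.0305 -3.2 -1.3 1.6; 0 -0.0065 0.0206 -0.0292 -3.2 -1.3 1.6; 0 -0.0065 0.0224 -0.0279 -3.2 -1.3 1.6
(array([-0.041,  0.003, -0.167]), array([0., 0., 0.]))
```

Call:
apply_moves --targets "0 -0.002 0.0005 -0.036 -3.2 -1.3 1.6; 0 -0.0025 0.0025 -0.036 -3.2 -1.3 1.6; 0 -0.0035 0.005 -0.036 -3.2 -1.3 1.6; 0 -0.004 0.007 -0.0355 -3.2 -1.3 1.6; 0 -0.0045 0.009 -0.035 -3.2 -1.3 1.6; 0 -0.005 0.011 -0.034 -3.2 -1.3 1.6; 0 -0.0055 0.013 -0.0335 -3.2 -1.3 1.6; 0 -0.006 0.015 -0.0325 -3.2 -1.3 1.6; 0 -0.006 0.017 -0.0315 -3.2 -1.3 1.6; 0 -0.0065 0.019 -0.0305 -3.2 -1.3 1.6; 0 0 0 0 0 0 0"

```text
time_s: 29.35
position: [458.7, 274.7, 327.8]
ee_rot: [0.674, 0.145, 0.705, -0.17]
wrist_force: [0.3, 0.2, 0.4]
width: 85.4
```

Run:
```python
from ov2 import *
np.set_printoptions(precision=1,suppress=True)
shot('scene','s32.png',(220,110,350,220),6)
shot('top','t32.png',(300,140,440,260),5)
for n in('scene','top'):
    for t in('head','washer','nut','bolt','blank'):
        r=tip_of(n,t); print(n,t,[(w2b(x['location']),round(x['score'],2)) for x in r[:2]])
```

```text
scene head [(array([ 52.1,   2.9, -12.1]), 0.54)]
scene washer [(array([54.2,  1.2,  9.8]), 0.54)]
scene nut [(array([58. , -0.6, 36.2]), 0.58)]
scene bolt [(array([ 57.8,   2.1, -18. ]), 0.5)]
scene blank [(array([-127.6,   93.1,   28.6]), 0.7), (array([36.7,  1.1,  5.1]), 0.56)]
top head [(array([ 55.7,   1.2, -12.5]), 0.69)]
top washer [(array([58.5, -2.3, 10.7]), 0.48), (array([56.2,  2.1, 34.6]), 0.46)]
top nut [(array([55.8, -0.1, 30.7]), 0.45), (array([39.2,  1.7, -1.5]), 0.26)]
top bolt [(array([ 52.1,   2. , -18.7]), 0.67)]
top blank [(array([-127. ,   93.5,   30.6]), 0.98), (array([44.9,  1.8, -2.6]), 0.85)]
```

View pics/s32.png

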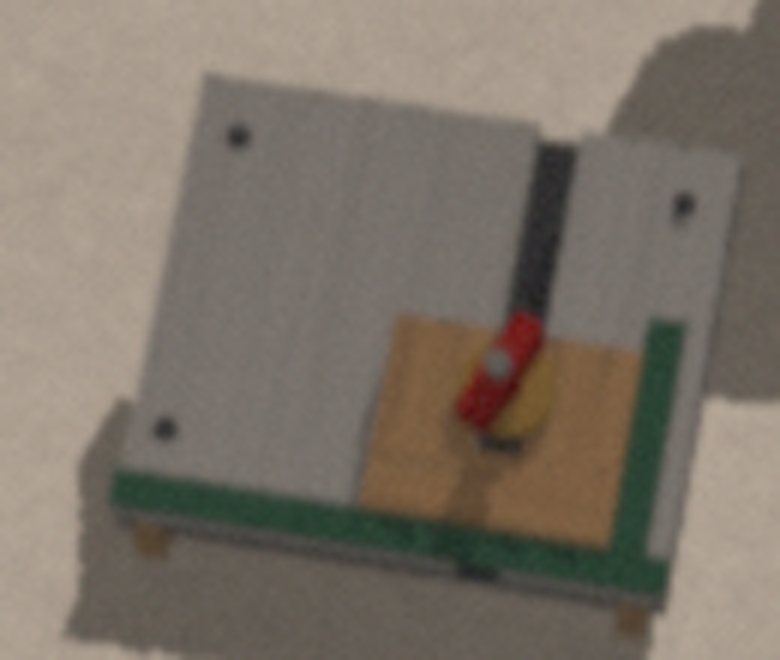

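View pics/t32.png

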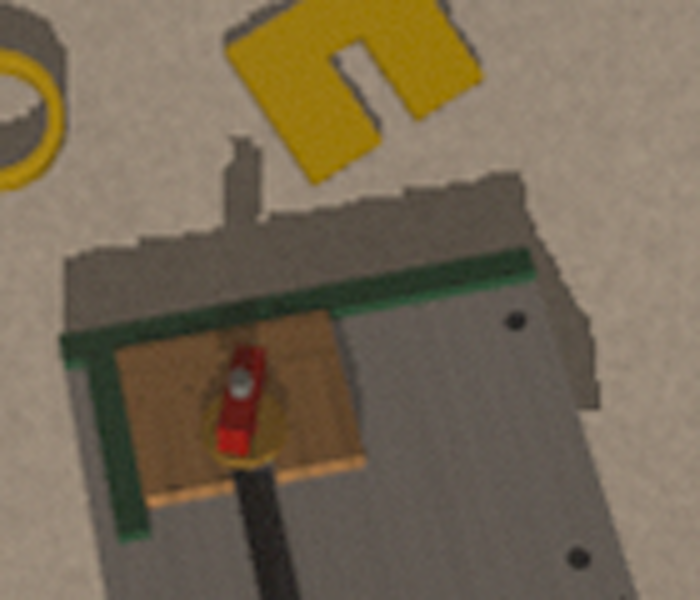

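Run:
```python
from ov2 import *
np.set_printoptions(precision=1,suppress=True)
M=boltR(209.6).as_matrix(); bd=BR.T@M[:,2]; print('bar dir board',bd)
for n,o,z in(('top',(300,140),5),('scene',(220,110),6)):
    for x in (54,57):
        c=np.array([x,0,47]); print(n,x,[(proj(n,b2w(c+s*23*bd))[0]-o+.5)*z for s in(-1,0,1)], 'shank end',(proj(n,b2w([x,0,55]))[0]-o+.5)*z)
```

```text
bar dir board [-0.3  0.9  0. ]
top 54 [array([195.2, 410.6]), array([240.9, 387. ]), array([286.2, 363.5])] shank end [240.1 377.3]
top 57 [array([196.5, 416.4]), array([242.3, 392.7]), array([287.6, 369.2])] shank end [241.4 383.1]
scene 54 [array([558.1, 366.3]), array([499. , 376.1]), array([440. , 385.8])] shank end [497.  370.8]
scene 57 [array([559.5, 358.8]), array([500.4, 368.6]), array([441.5, 378.3])] shank end [498.5 363.2]
```

Run:
```python
from ov2 import *
np.set_printoptions(precision=1,suppress=True)
shot('scene','s33.png',(288,155,320,190),16)
shot('top','t33.png',(335,205,365,240),16)
P,Q=tcp()
def lines(n,f,o,z,rel,wz,x0):
    im=cv2.imread('pics/'+f)
    Rt=boltR(0); 
    # bar dir in board at rotation rel
    M=boltR(rel).as_matrix(); O=b2w([x0,0,wz]); zt,yt,bz=M[:,2],M[:,1],BR[:,2]
    px=lambda p: tuple(int(round(v)) for v in (proj(n,p)[0]-o+.5)*z-.5)
    for zz in(17,37):
        q=[O+a*23*zt+b*7*yt+zz*bz for a,b in((1,1),(1,-1),(-1,-1),(-1,1))]
        for i in range(4): cv2.line(im,px(q[i]),px(q[(i+1)%4]),(255,255,0),1)
    for zz in (0,5): cv2.polylines(im,[np.array([px(O+20*np.cos(t)*zt+20*np.sin(t)*yt+zz*bz) for t in np.linspace(0,6.28,40)])],True,(255,0,255),1)
    cv2.imwrite('pics/o'+f,im)
lines('scene','s33.png',(288,155),16,160,10,55)
lines('top','t33.png',(335,205),16,160,10,55)
```

```text
(no output)
```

View pics/os33.png

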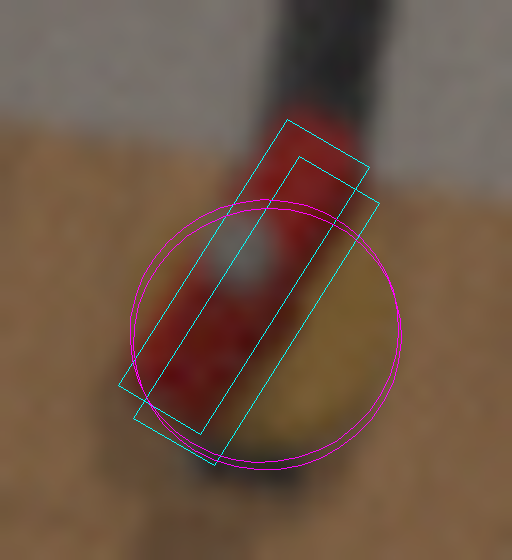

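View pics/ot33.png

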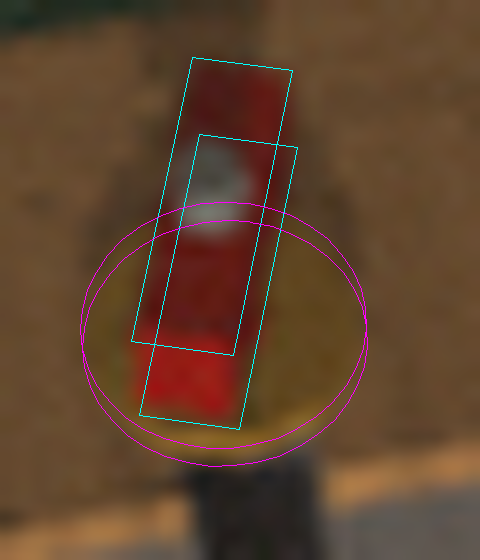

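Run:
```python
from plan import *
Rt=boltR(160); stat()
rows(b2w([56,0,95+60]),Rt,12,0)
```

```text
t 30.05 P [459.88  272.677 325.784] w 85.19857943909338 F [0.059 0.681 0.384] T [ 0.039 -0.093 -0.019]
J [ 0.418  0.336  0.075  1.37  -0.002  0.871]
M [[-0.053  0.437  0.898]
 [-0.026  0.898 -0.438]
 [-0.998 -0.047 -0.037]]
board: tip [ 151.892 -351.694  168.851] grasp [ 158.769 -351.985  186.13 ] Bx,By,Bz of toolx [-0.37   0.016 -0.929] tooly [-0.565 -0.798  0.211]
0 0.0105 -0.0191 0.0232 -1.3 1.6 -0.8; 0 0.0102 -0.0195 0.0231 -1.3 1.6 -0.8; 0 0.0098 -0.0199 0.0229 -1.3 1.6 -0.8; 0 0.0094 -0.0202 0.0227 -1.3 1.6 -0.8; 0 0.0091 -0.0206 0.0225 -1.3 1.6 -0.8; 0 0.0088 -0.0210 0.0223 -1.3 1.6 -0.8; 0 0.0084 -0.0214 0.0220 -1.3 1.6 -0.8; 0 0.0081 -0.0218 0.0218 -1.3 1.6 -0.8; 0 0.0078 -0.0222 0.0215 -1.3 1.6 -0.8; 0 0.0075 -0.0225 0.0212 -1.3 1.6 -0.8; 0 0.0073 -0.0229 0.0209 -1.3 1.6 -0.8; 0 0.0070 -0.0233 0.0206 -1.3 1.6 -0.8
```

Call:
apply_moves --targets "0 0.0085 -0.019 0.023 -1.3 1.6 -0.8; 0 0.0085 -0.0195 0.023 -1.3 1.6 -0.8; 0 0.0085 -0.020 0.023 -1.3 1.6 -0.8; 0 0.0085 -0.020 0.0225 -1.3 1.6 -0.8; 0 0.008 -0.0205 0.0225 -1.3 1.6 -0.8; 0 0.008 -0.021 0.022 -1.3 1.6 -0.8; 0 0.008 -0.0215 0.022 -1.3 1.6 -0.8; 0 0.008 -0.022 0.022 -1.3 1.6 -0.8; 0 0.0075 -0.022 0.0215 -1.3 1.6 -0.8; 0 0.0075 -0.0225 0.021 -1.3 1.6 -0.8; 0 0.005 -0.018 0.016 -1.3 1.6 -0.8; 0 0 0 0 0 0 0"

```text
time_s: 31.55
position: [595.7, -31.9, 218.1]
ee_rot: [0.552, 0.028, 0.826, -0.106]
wrist_force: [-0.4, -0.6, 0.2]
width: 85.2
```

Run:
```python
from plan import *
Rt=boltR(160); where(0,114.1)
rows(b2w([56,0,95+30]),Rt,3,0)
```

```text
bolt origin in board [ 62.087 -28.427  56.16 ] tool y ang(board) - A0 [deg, + = clockwise] 160.68439528106978 tilt 1.7732037430995535
t 31.55 F board [ 0.568  0.515 -0.023] T [-0.001  0.307 -0.026] w 85.15389548632352 J6 0.10193489866257495
0 0.0151 -0.0076 0.0060 -0.2 0.5 -0.3; 0 0.0151 -0.0076 0.0062 -0.2 0.5 -0.3; 0 0.0151 -0.0075 0.0063 -0.2 0.5 -0.3
```

Call:
apply_moves --targets "0 0.010 -0.0075 0.006 -0.2 0.5 -0.3; 0 0.012 -0.0075 0.006 -0.2 0.5 -0.3; 0 0.010 -0.005 0.004 -0.2 0.5 -0.3; 0 0 0 0 0 0 0; 0 0 0 0 0 0 0"

```text
time_s: 32.17
position: [593.4, -56.5, 184.5]
ee_rot: [0.54, 0.019, 0.835, -0.105]
wrist_force: [-0.6, 0.9, 0.3]
width: 85.2
```

Run:
```python
from plan import *
Rt=boltR(160); where(0,114.1)
rows(b2w([56,0,95]),Rt,1,0)
```

```text
bolt origin in board [57.743 -4.088 22.721] tool y ang(board) - A0 [deg, + = clockwise] 159.95983661889017 tilt 0.031036483330987644
t 32.175 F board [ 0.493 -0.947  0.091] T [0.02  0.341 0.016] w 85.17515248521194 J6 0.06391056829845182
0 0.0418 -0.0032 0.0031 0.0 -0.0 0.0
```

Call:
apply_moves --targets "0 0.009 -0.002 0.002 0 0 0; 0 0.012 -0.001 0.0005 0 0 0; 0 0.009 0 0 0 0 0; 0 0.003 0 0 0 0 0; 0 0 0 0 0 0 0"

```text
time_s: 32.8
position: [581.3, -62.4, 153.3]
ee_rot: [0.542, 0.018, 0.834, -0.104]
wrist_force: [0.4, 0.2, 0.5]
width: 85.7
```

Run:
```python
from plan import *
Rt=boltR(160); where(0,114.1)
rows(b2w([56,0,95]),Rt,1,0)
shot('scene','s40.png',(240,90,350,200),7)
```

```text
bolt origin in board [ 56.066  -0.495 -11.   ] tool y ang(board) - A0 [deg, + = clockwise] 159.919235122715 tilt 0.13452718463791577
t 32.8 F board [-0.176 -0.105  0.596] T [-0.005  0.335  0.02 ] w 85.67997681421065 J6 0.05258119596556178
0 0.0081 -0.0005 0.0005 0.1 0.1 0.0
```

View pics/s40.png

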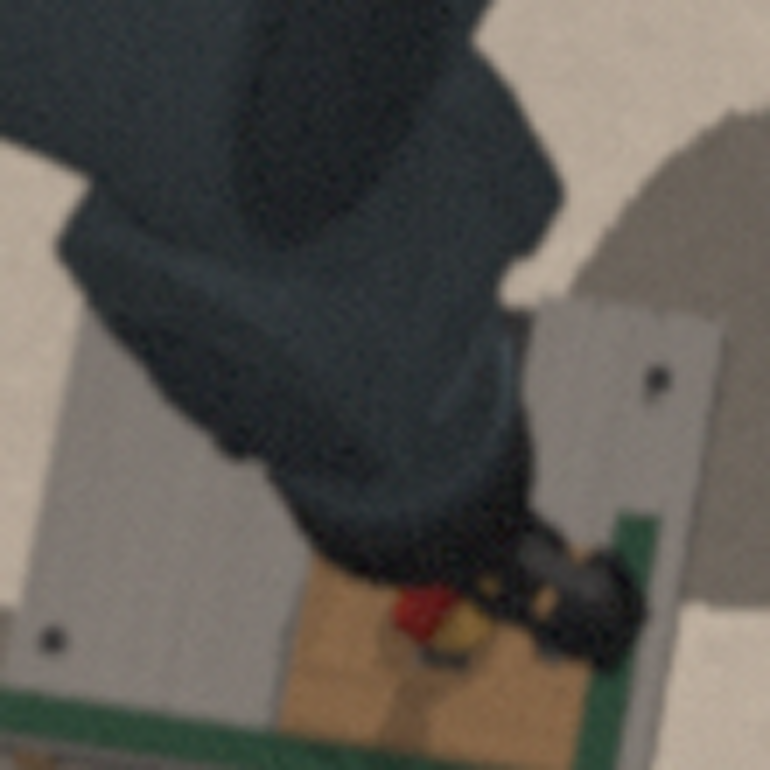

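Call:
apply_moves --targets "0 0.005 -0.0003 0.0003 0 0 0; 0 0.0025 0 0 0 0 0; 0 0 0 0 0 0 0; 0.5 0 0 0 0 0 0; 0.7 0 0 0 0 0 0; 1 0 0 0 0 0 0; 1 0 0 0 0 0 0; 1 0 0 0 0 0 0; 1 0 0 0 0 0 0" --force 60

```text
time_s: 33.98
position: [579.2, -63.9, 147.1]
ee_rot: [0.543, 0.018, 0.833, -0.105]
wrist_force: [0.2, -1.3, 0.3]
width: 12.8
```

Run:
```python
from plan import *
for i in range(4):
    read_camera('top'); where(0,114.1)
```

```text
bolt origin in board [ 55.352   0.817 -17.628] tool y ang(board) - A0 [deg, + = clockwise] 159.9386418644508 tilt 0.28980207496635746
t 34.025 F board [ 0.208  0.028 -0.359] T [0.037 0.305 0.031] w 12.813883304172634 J6 0.0504827758092907
bolt origin in board [ 55.376   0.817 -17.639] tool y ang(board) - A0 [deg, + = clockwise] 159.93840569164132 tilt 0.2873128768311011
t 34.075 F board [ 0.824  0.687 -0.117] T [0.052 0.248 0.038] w 12.84763133510019 J6 0.05048225018271647
bolt origin in board [ 55.381   0.824 -17.653] tool y ang(board) - A0 [deg, + = clockwise] 159.94149513538747 tilt 0.28629113765949254
t 34.125 F board [-0.144  1.67  -1.055] T [0.072 0.293 0.018] w 13.024893473222244 J6 0.050538188436572595
bolt origin in board [ 55.338   0.822 -17.635] tool y ang(board) - A0 [deg, + = clockwise] 159.9419334566581 tilt 0.2904927924127738
t 34.175 F board [0.945 0.88  1.687] T [ 0.035  0.332 -0.003] w 12.434898204685314 J6 0.050551646488650855
```

Call:
apply_moves --targets "1 0 0 0 5 0 0; 1 0 0 0 0 0 0" --force 100

```text
time_s: 34.42
position: [579.3, -63.9, 147.2]
ee_rot: [0.541, 0.042, 0.828, -0.142]
wrist_force: [0.4, -0.9, 0.3]
width: 12.3
```

Run:
```python
from plan import *
for i in range(3):
    read_camera('top'); where(0,114.1)
```

```text
bolt origin in board [ 55.369   0.89  -17.531] tool y ang(board) - A0 [deg, + = clockwise] 164.98897409902293 tilt 0.3010430991602432
t 34.475 F board [-0.232  0.098  0.053] T [ 0.05  0.31 -0.03] w 11.913016412453569 J6 0.13863524247894163
bolt origin in board [ 55.396   0.878 -17.544] tool y ang(board) - A0 [deg, + = clockwise] 164.9877217048337 tilt 0.29835016699301914
t 34.525 F board [ 0.495  0.611 -0.304] T [ 0.033  0.32  -0.029] w 11.930984780692212 J6 0.13864196240466356
bolt origin in board [ 55.395   0.867 -17.506] tool y ang(board) - A0 [deg, + = clockwise] 164.99856897057077 tilt 0.30018076554025713
t 34.575 F board [0.267 1.746 0.651] T [0.018 0.259 0.019] w 11.821845636376903 J6 0.13883032006129184
```

Call:
apply_moves --targets "1 0 0 0 5 0 0; 1 0 0 0 0 0 0"

```text
time_s: 34.83
position: [579.3, -63.9, 147.2]
ee_rot: [0.539, 0.065, 0.821, -0.178]
wrist_force: [-0.4, -0.4, 0.1]
width: 11.8
```

Run:
```python
from plan import *
for i in range(3):
    read_camera('top'); where(0,114.1)
```

```text
bolt origin in board [ 55.423   0.944 -17.558] tool y ang(board) - A0 [deg, + = clockwise] 169.96982026341846 tilt 0.30204377142256933
t 34.875 F board [1.061 0.919 0.781] T [0.086 0.281 0.014] w 11.867780687390534 J6 0.2255915757853528
bolt origin in board [ 55.417   0.924 -17.544] tool y ang(board) - A0 [deg, + = clockwise] 169.97484423169885 tilt 0.30186325209657616
t 34.925 F board [ 0.049  1.393 -0.051] T [0.019 0.319 0.066] w 12.313730889106477 J6 0.22570338801754622
bolt origin in board [ 55.396   0.929 -17.531] tool y ang(board) - A0 [deg, + = clockwise] 169.9903231573362 tilt 0.3047187942950866
t 34.975 F board [-0.04   0.586  0.387] T [0.008 0.26  0.065] w 12.231537853310636 J6 0.22596520836191797
```

Call:
apply_moves --targets "1 0 0 0 6 0 0; 1 0 0 0 6 0 0; 1 0 0 0 0 0 0" --force 120

```text
time_s: 35.35
position: [579.2, -64.1, 147.3]
ee_rot: [0.529, 0.121, 0.798, -0.263]
wrist_force: [-0.1, -0.6, -0.1]
width: 11.6
```

```bash
cat > av.py <<'E'
from plan import *
T=[];F=[]
for i in range(6):
    read_camera('top'); S=sense(); T.append(BR.T@S['torque']); F.append(BR.T@S['wrist_force'])
print('avg T',np.mean(T,0),'F',np.mean(F,0)); where(0,114.1)
E
python3 av.py
```

```text
avg T [0.07  0.259 0.175] F [0.059 0.723 0.541]
bolt origin in board [ 55.523   1.053 -17.489] tool y ang(board) - A0 [deg, + = clockwise] -177.8688088647175 tilt 0.3143529963176312
t 35.65 F board [0.448 0.359 1.475] T [0.029 0.239 0.249] w 11.639287597261562 J6 0.43790207458559127
```

Call:
apply_moves --targets "1 0 0 0 6 0 0; 1 0 0 0 6 0 0; 1 0 0 0 0 0 0"

```text
time_s: 36.02
position: [579.2, -64.1, 147.3]
ee_rot: [0.513, 0.177, 0.765, -0.347]
wrist_force: [-0.5, 0.1, -0.1]
width: 11.2
```

```bash
python3 av.py
```

```text
avg T [0.074 0.252 0.204] F [0.327 0.966 0.361]
bolt origin in board [ 55.588   1.136 -17.53 ] tool y ang(board) - A0 [deg, + = clockwise] -165.66470061618713 tilt 0.32095140286927965
t 36.325 F board [0.54  1.236 0.479] T [0.015 0.294 0.252] w 11.304172008607365 J6 0.650952614122099
```

Call:
apply_moves --targets "1 0 0 0 5 0 0; 1 0 0 0 0 0 0"

```text
time_s: 36.58
position: [579.1, -64.2, 147.3]
ee_rot: [0.505, 0.199, 0.749, -0.38]
wrist_force: [-0.2, -0.8, 0.1]
width: 11.6
```

```bash
python3 av.py
```

```text
avg T [0.123 0.243 0.211] F [0.157 0.305 0.542]
bolt origin in board [ 55.643   1.193 -17.538] tool y ang(board) - A0 [deg, + = clockwise] -160.617110839127 tilt 0.3236300595052898
t 36.875 F board [ 0.689 -0.124  0.445] T [0.101 0.205 0.289] w 11.578458164736286 J6 0.7390518865573765
```

Call:
apply_moves --targets "1 0 0 0 -3 0 0; 1 0 0 0 0 0 0"

```text
time_s: 37.12
position: [579.2, -64.1, 147.3]
ee_rot: [0.51, 0.186, 0.759, -0.36]
wrist_force: [-0.6, -0.0, 0.5]
width: 11.8
```

```bash
python3 av.py
```

```text
avg T [0.116 0.251 0.283] F [0.191 0.516 0.324]
bolt origin in board [ 55.622   1.181 -17.519] tool y ang(board) - A0 [deg, + = clockwise] -163.7059953371986 tilt 0.3233083295153736
t 37.425 F board [0.291 0.965 0.592] T [0.13  0.215 0.269] w 11.675101892497493 J6 0.6851294043489581
```

```bash
cat >> av.py <<'E'
E6=[]
for i in range(4):
    read_camera('top'); E6.append(sense()['joint_efforts'][5])
print('eff6',np.array(E6)*1000,'mNm')
E
python3 av.py
```

```text
avg T [0.113 0.253 0.244] F [0.664 0.473 0.841]
bolt origin in board [ 55.632   1.146 -17.546] tool y ang(board) - A0 [deg, + = clockwise] -163.71594617814446 tilt 0.3198082291519418
t 37.725 F board [1.012 0.32  1.074] T [0.135 0.241 0.251] w 11.618291903585185 J6 0.6849837878567667
eff6 [234.438 233.387 232.45  231.66 ] mNm
```

Call:
apply_moves --targets "1 0 0 0 -6 0 0; 1 0 0 0 0 0 0"

```text
time_s: 38.17
position: [579.2, -64.1, 147.3]
ee_rot: [0.519, 0.158, 0.777, -0.319]
wrist_force: [1.2, -1.1, 0.3]
width: 11.6
```

```bash
python3 av.py
```

```text
avg T [0.11  0.28  0.197] F [-0.265  0.484  0.78 ]
bolt origin in board [ 55.582   1.115 -17.506] tool y ang(board) - A0 [deg, + = clockwise] -169.82322228568586 tilt 0.3175512539388939
t 38.475 F board [-0.287  1.102  1.538] T [0.091 0.3   0.192] w 11.343518843797641 J6 0.5783471909742665
eff6 [155.453 144.878 136.007 128.581] mNm
```

Run:
```python
from plan import *
E=[]
for i in range(20):
    read_camera('top'); E.append(sense()['joint_efforts'][5]*1000)
print(np.array(E)); where(0,114.1)
```

```text
[123.419 123.773 123.857 123.678 123.422 123.187 123.044 122.878 122.766
 122.705 122.631 122.575 122.53  122.53  122.56  122.468 122.458 122.518
 122.453 122.443]
bolt origin in board [ 55.588   1.133 -17.52 ] tool y ang(board) - A0 [deg, + = clockwise] -169.86458623942127 tilt 0.31766554094246713
t 39.675 F board [0.192 0.781 0.047] T [0.11  0.287 0.021] w 11.376370790924435 J6 0.5776223868066553
```

Call:
apply_moves --targets "1 0 0 0 -4 0 0; 1 0 0 0 0 0 0; 1 0 0 0 0 0 0; 1 0 0 0 0 0 0"

```text
time_s: 40.17
position: [579.2, -64.0, 147.3]
ee_rot: [0.524, 0.14, 0.788, -0.291]
wrist_force: [0.4, -0.6, -0.4]
width: 11.5
```

```bash
cat > e6.py <<'E'
from plan import *
E=[]
for i in range(4):
    read_camera('top'); E.append(sense()['joint_efforts'][5]*1000)
print(np.array(E)); where(0,114.1)
E
python3 e6.py
```

```text
[221.906 210.58  202.59  197.835]
bolt origin in board [ 55.528   1.116 -17.503] tool y ang(board) - A0 [deg, + = clockwise] -173.889611042571 tilt 0.32291424042710987
t 40.375 F board [ 0.626  0.719 -0.302] T [0.072 0.303 0.155] w 11.736957747955335 J6 0.5073891772624294
```

```bash
cat > av2.py <<'E'
from plan import *
E=[];T=[]
for i in range(16):
    read_camera('top'); S=sense(); E.append(S['joint_efforts'][5]*1000); T.append((BR.T@S['torque'])[2]*1000)
print(np.round(E[::3],0)); print(np.round(T,0),'mean',np.mean(T),'+-',np.std(T)/4); where(0,114.1)
E
python3 av2.py
```

```text
[194. 186. 182. 179. 177. 176.]
[176. 189. 179. 149. 126. 196. 183. 177. 150. 162. 201. 190. 216. 201.
 156. 144.] mean 174.70609025463511 +- 5.996554630801736
bolt origin in board [ 55.516   1.124 -17.49 ] tool y ang(board) - A0 [deg, + = clockwise] -173.90393735717566 tilt 0.3248926920667328
t 41.175 F board [-0.893  0.565  0.436] T [0.071 0.299 0.144] w 11.569601333670464 J6 0.5071436506970443
```

Call:
apply_moves --targets "1 0 0 0 -3 0 0; 1 0 0 0 -2 0 0; 1 0 0 0 0 0 0; 1 0 0 0 0 0 0; 1 0 0 0 0 0 0"

```text
time_s: 41.8
position: [579.2, -64.0, 147.2]
ee_rot: [0.53, 0.116, 0.8, -0.256]
wrist_force: [-0.2, -1.0, 0.2]
width: 11.7
```

```bash
sed -i 's/range(16)/range(8)/; s/E\[::3\]/E/; s#std(T)/4#std(T)/2.8#' av2.py; python3 av2.py
python3 - <<'E'
from h import *
shot('scene','s41.png',(240,90,350,200),7)
E
```

```text
[203. 199. 196. 195. 193. 192. 192. 191.]
[185. 247. 222. 181. 231. 164. 186. 172.] mean 198.53109830792798 +- 10.19551302635196
bolt origin in board [ 55.481   1.045 -17.503] tool y ang(board) - A0 [deg, + = clockwise] -179.0263499470741 tilt 0.31892946570192676
t 42.2 F board [0.318 1.13  1.641] T [0.086 0.325 0.172] w 11.494340706646637 J6 0.4177731730684809
```

View pics/s41.png

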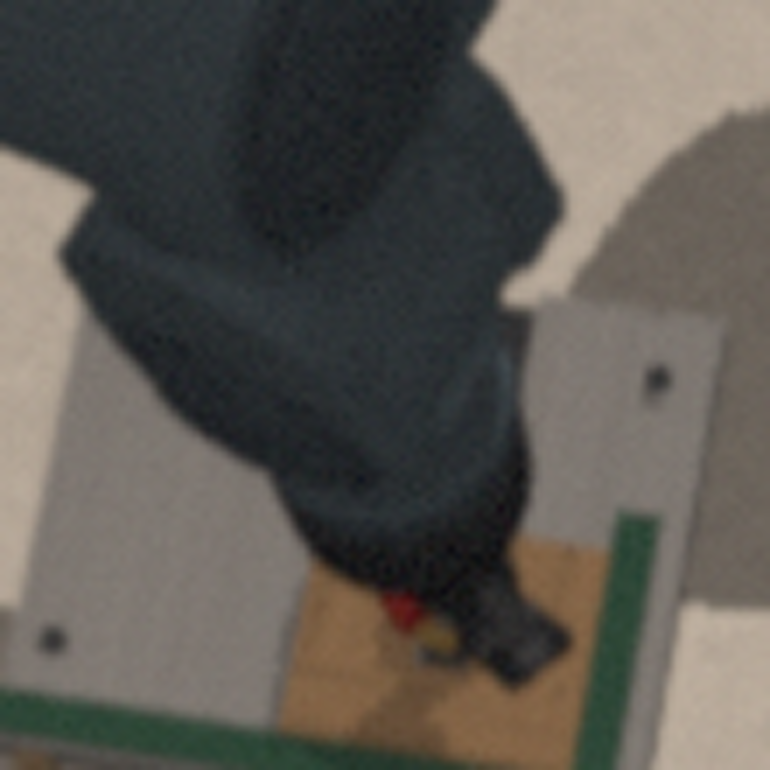

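Call:
apply_moves --targets "0.86 0 0 0 0 0 0; 0.84 0 0 0 0 0 0; 0.83 0 0 0 0 0 0; 0.82 0 0 0 0 0 0; 0.81 0 0 0 0 0 0" --force 20

```text
time_s: 42.88
position: [579.2, -64.0, 146.9]
ee_rot: [0.53, 0.116, 0.8, -0.256]
wrist_force: [0.3, -1.1, -1.1]
width: 15.9
```

```bash
python3 av2.py
```

```text
[60. 60. 60. 59. 59. 59. 59. 59.]
[ -6.  53.  71.  71.  89.  28.  84. 101.] mean 61.23898949094707 +- 11.857110085514268
bolt origin in board [ 55.431   1.054 -17.813] tool y ang(board) - A0 [deg, + = clockwise] -178.99497783274398 tilt 0.30443037731398637
t 43.275 F board [-0.1    0.839 -1.221] T [0.08  0.41  0.101] w 16.13052308191986 J6 0.41828446324749785
```

Run:
```python
from h import *
shot('scene','s42.png',(240,90,350,200),7)
```

```text
(no output)
```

View pics/s42.png

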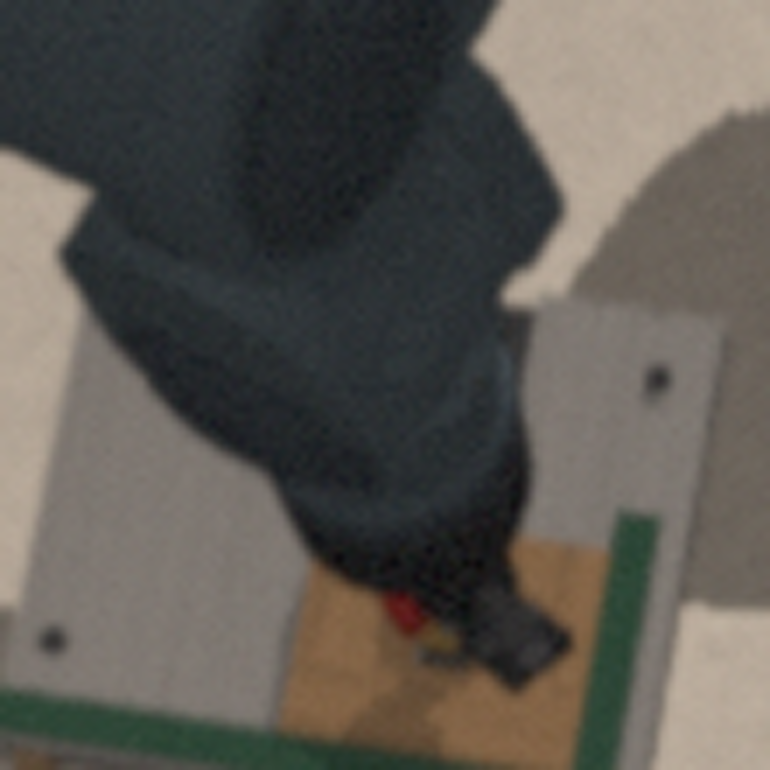

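Call:
apply_moves --targets "0.80 0 0 0 0 0 0; 0.79 0 0 0 0 0 0; 0.78 0 0 0 0 0 0; 0.76 0 0 0 0 0 0; 0.72 0 0 0 0 0 0; 0.6 0 0 0 0 0 0; 0 0 0 0 0 0 0; 0 0 0 0 0 0 0; 0 0 0 0 0 0 0; 0 0 0 0 0 0 0"

```text
time_s: 44.58
position: [579.2, -63.8, 147.0]
ee_rot: [0.53, 0.117, 0.8, -0.256]
wrist_force: [0.7, -0.2, 0.5]
width: 85.6
```

```bash
python3 av2.py
python3 - <<'E'
from h import *
shot('scene','s43.png',(240,90,350,200),7)
E
```

```text
[0. 0. 0. 0. 0. 0. 0. 0.]
[-24. -15.  31.  49.  -7.  13.   9.  39.] mean 11.753487329212255 +- 8.81523868021275
bolt origin in board [ 55.41    0.785 -17.707] tool y ang(board) - A0 [deg, + = clockwise] -178.98621363954055 tilt 0.29308374253817826
t 44.975 F board [-0.177 -0.384 -0.129] T [0.031 0.322 0.039] w 85.6890516075133 J6 0.41859895963218197
```

View pics/s43.png

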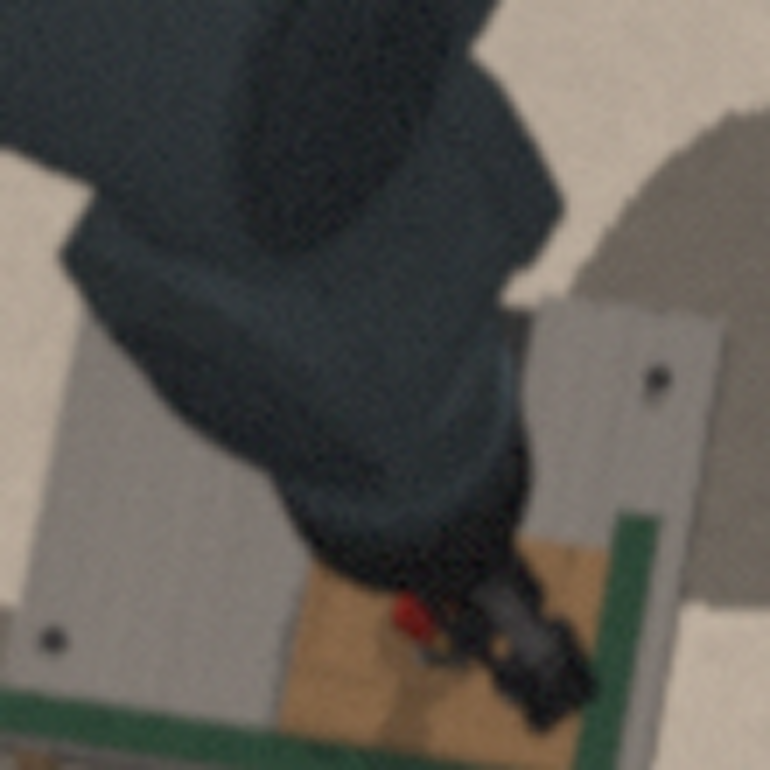

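Run:
```python
from ov2 import *
n='scene'; o=np.array((240,90)); z=7
im=cv2.imread('pics/s43.png')[520:720,340:560]; im=cv2.resize(im,None,fx=3.5,fy=3.5)
outs=[im.copy()]
for rel in (150,160,170):
    k=im.copy(); M=boltR(rel).as_matrix(); O=b2w([55.5,0,10]); zt,yt,bz=M[:,2],M[:,1],BR[:,2]
    px=lambda p: tuple(int(round(v)) for v in ((proj(n,p)[0]-o+.5)*z-.5-[340,520])*3.5)
    for zz in(17,37):
        q=[O+a*23*zt+b*7*yt+zz*bz for a,b in((1,1),(1,-1),(-1,-1),(-1,1))]
        for i in range(4): cv2.line(k,px(q[i]),px(q[(i+1)%4]),(255,255,0),2)
    cv2.putText(k,str(rel),(10,40),0,1,(255,255,255),2); outs.append(k)
g=np.vstack([np.hstack(outs[:2]),np.hstack(outs[2:])]); cv2.imwrite('pics/o43.png',cv2.resize(g,None,fx=.5,fy=.5)) ; print(g.shape)
```

```text
(1400, 1540, 3)
```

View pics/o43.png

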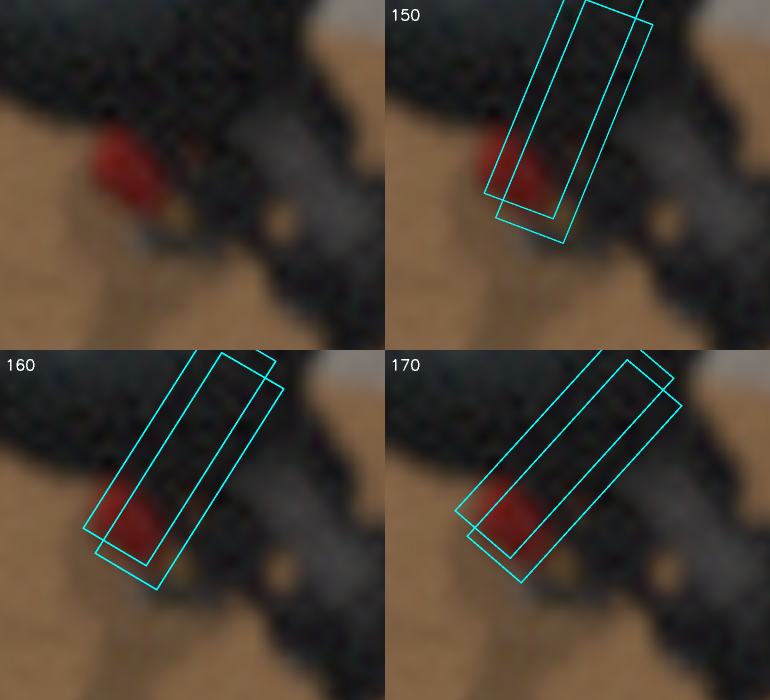

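Call:
apply_moves --targets "0 0 0 0 -5.5 0 0; 0 0 0 0 -5 0 0; 0.6 0 0 0 0 0 0; 0.8 0 0 0 0 0 0; 1 0 0 0 0 0 0; 1 0 0 0 0 0 0; 1 0 0 0 0 0 0; 1 0 0 0 0 0 0" --force 100

```text
time_s: 46.02
position: [579.2, -63.9, 147.4]
ee_rot: [0.539, 0.067, 0.82, -0.18]
wrist_force: [-0.2, -0.2, 0.1]
width: 12.4
```

```bash
python3 e6.py
```

```text
[113.225 113.25  113.419 113.586]
bolt origin in board [ 55.574   0.863 -17.44 ] tool y ang(board) - A0 [deg, + = clockwise] 170.37333534693255 tilt 0.30382162714645733
t 46.225 F board [ 0.644 -0.504  0.048] T [0.014 0.265 0.15 ] w 11.824704566688858 J6 0.23289282370376874
```

Call:
apply_moves --targets "1 0 0 0 4 0 0; 1 0 0 0 0 0 0; 1 0 0 0 0 0 0"

```text
time_s: 46.6
position: [579.2, -63.9, 147.3]
ee_rot: [0.536, 0.086, 0.813, -0.209]
wrist_force: [-0.2, 0.8, 1.9]
width: 11.8
```

```bash
python3 e6.py
```

```text
[59.972 74.951 86.832 95.379]
bolt origin in board [ 55.583   0.93  -17.452] tool y ang(board) - A0 [deg, + = clockwise] 174.4235479131346 tilt 0.30759514842497
t 46.8 F board [ 1.677 -0.185  1.518] T [0.033 0.248 0.143] w 12.255810075398836 J6 0.30355470966170994
```

```bash
python3 e6.py;python3 e6.py
```

```text
[102.278 108.059 112.895 116.978]
bolt origin in board [ 55.6     0.942 -17.44 ] tool y ang(board) - A0 [deg, + = clockwise] 174.43545740725784 tilt 0.3054394940029611
t 47.0 F board [0.009 0.21  0.925] T [0.047 0.29  0.123] w 11.589690953002428 J6 0.3037313047882428
[120.397 123.279 125.706 127.697]
bolt origin in board [ 55.595   0.919 -17.422] tool y ang(board) - A0 [deg, + = clockwise] 174.43998841930045 tilt 0.3076279980556072
t 47.2 F board [0.348 0.194 1.576] T [0.028 0.255 0.157] w 12.307536532727218 J6 0.3038479861502829
```

Call:
apply_moves --targets "1 0 0 0 6 0 0; 1 0 0 0 0 0 0; 1 0 0 0 0 0 0; 1 0 0 0 0 0 0; 1 0 0 0 0 0 0" --force 120

```text
time_s: 47.82
position: [579.2, -64.0, 147.4]
ee_rot: [0.531, 0.113, 0.801, -0.251]
wrist_force: [0.6, 0.4, 1.2]
width: 11.5
```

```bash
python3 e6.py;python3 e6.py
```

```text
[ 80.955  92.556 100.363 104.805]
bolt origin in board [ 55.623   0.975 -17.4  ] tool y ang(board) - A0 [deg, + = clockwise] -179.59872382214803 tilt 0.3126056226155255
t 48.025 F board [0.742 0.324 1.051] T [-0.036  0.272  0.099] w 11.620144362346139 J6 0.4078901124213928
[108.165 110.991 113.366 115.344]
bolt origin in board [ 55.619   0.956 -17.405] tool y ang(board) - A0 [deg, + = clockwise] -179.59419132557377 tilt 0.31072997261021745
t 48.225 F board [ 0.625 -0.36   0.872] T [0.04  0.287 0.081] w 11.460457108277371 J6 0.4079757511782873
```

Call:
apply_moves --targets "1 0 0 0 0 0 0; 1 0 0 0 0 0 0; 0.86 0 0 0 0 0 0; 0.84 0 0 0 0 0 0; 0.82 0 0 0 0 0 0; 0.81 0 0 0 0 0 0" --force 20

```text
time_s: 48.98
position: [579.0, -63.9, 147.0]
ee_rot: [0.53, 0.114, 0.802, -0.252]
wrist_force: [0.3, 0.0, 0.0]
width: 16.1
```

```bash
python3 e6.py
```

```text
[57.487 57.753 57.403 57.171]
bolt origin in board [ 55.701   0.869 -17.774] tool y ang(board) - A0 [deg, + = clockwise] -179.59897224559256 tilt 0.28190355348979235
t 49.175 F board [-0.227  0.277 -0.814] T [-0.005  0.395  0.074] w 16.180295481854085 J6 0.40795950915586504
```

Call:
apply_moves --targets "0.81 0 0 0 -2 0 0; 0.81 0 0 0 -2 0 0; 0.81 0 0 0 0 0 0; 0.81 0 0 0 0 0 0"

```text
time_s: 49.68
position: [579.0, -63.9, 147.0]
ee_rot: [0.534, 0.094, 0.81, -0.221]
wrist_force: [0.1, -1.0, -0.0]
width: 16.3
```

```bash
python3 e6.py
```

```text
[50.683 51.655 53.577 54.132]
bolt origin in board [ 55.688   0.84  -17.791] tool y ang(board) - A0 [deg, + = clockwise] 176.12083972264531 tilt 0.2774115053599332
t 49.875 F board [ 0.413 -0.478 -0.397] T [0.028 0.339 0.064] w 16.296149724734715 J6 0.3332544063881518
```

Call:
apply_moves --targets "0.81 0 0 0 -3 0 0; 0.81 0 0 0 -3 0 0; 0.81 0 0 0 0 0 0"

```text
time_s: 50.25
position: [579.0, -63.9, 147.0]
ee_rot: [0.539, 0.065, 0.821, -0.178]
wrist_force: [-0.2, -0.1, -0.1]
width: 16.3
```

```bash
python3 e6.py
python3 - <<'E'
from h import *
shot('scene','s44.png',(240,90,350,200),7)
E
```

```text
[15.306 34.709 42.598 43.252]
bolt origin in board [ 55.647   0.826 -17.769] tool y ang(board) - A0 [deg, + = clockwise] 169.97907469081508 tilt 0.27853697021384977
t 50.45 F board [-0.024 -0.775  0.232] T [0.011 0.356 0.093] w 15.984607118217662 J6 0.22604373579048095
```

View pics/s44.png

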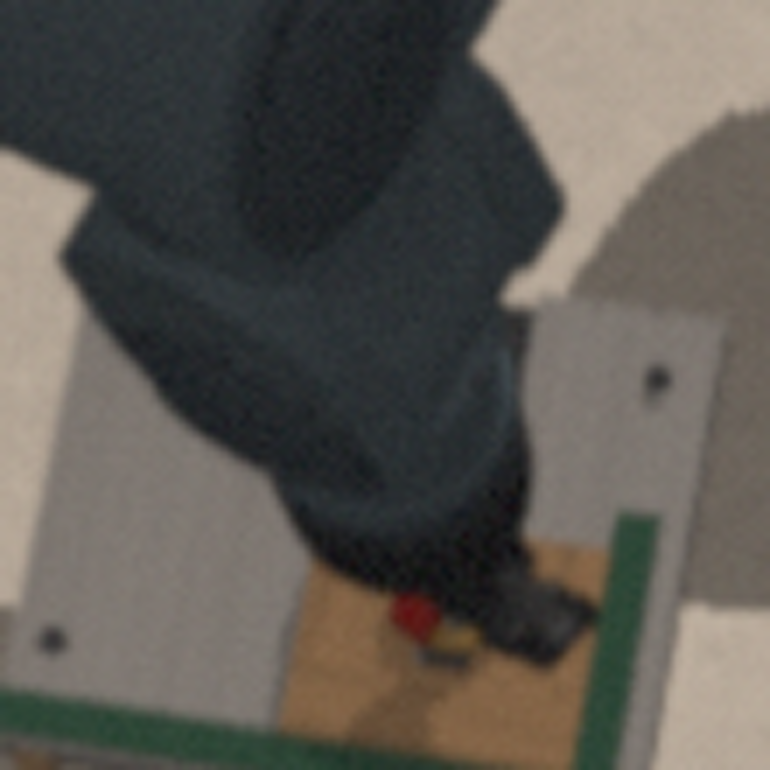

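Call:
apply_moves --targets "0.81 0 0 0 -4 0 0; 0.81 0 0 0 -4 0 0; 0.81 0 0 0 0 0 0; 0.81 0 0 0 0 0 0"

```text
time_s: 51.0
position: [579.1, -63.9, 147.0]
ee_rot: [0.542, 0.027, 0.831, -0.119]
wrist_force: [-0.5, -0.1, 0.5]
width: 16.2
```

```bash
python3 e6.py
python3 - <<'E'
from h import *
shot('scene','s45.png',(240,90,350,200),7)
E
```

```text
[6.625 9.293 6.008 4.223]
bolt origin in board [ 55.526   0.853 -17.743] tool y ang(board) - A0 [deg, + = clockwise] 161.86643460367907 tilt 0.2866746322774368
t 51.2 F board [-0.533  0.052  0.288] T [-0.04   0.355  0.012] w 16.57072677139751 J6 0.08440359833132571
```

View pics/s45.png

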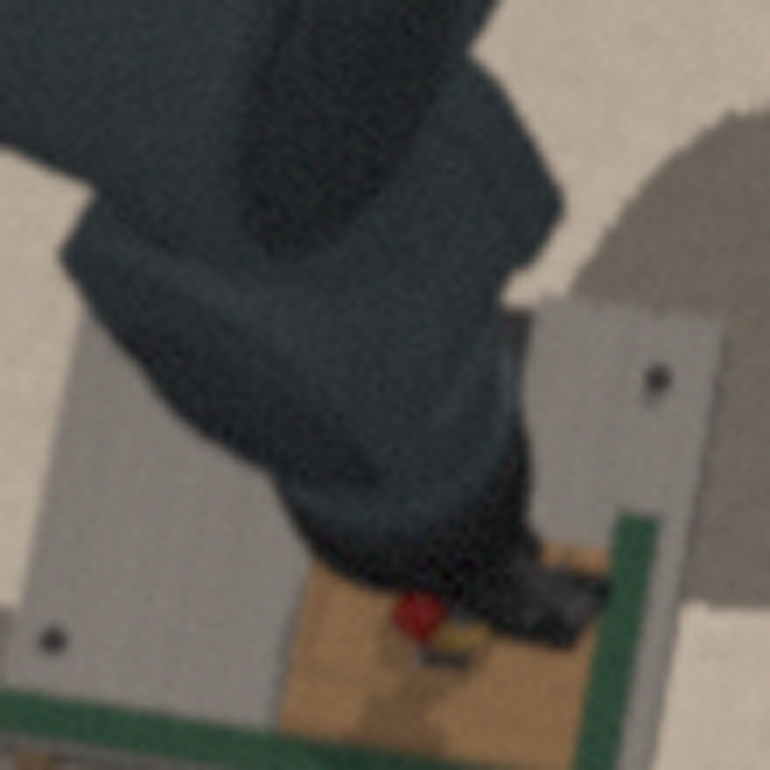

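Call:
apply_moves --targets "0.79 0 0 0 0 0 0; 0.77 0 0 0 0 0 0; 0.74 0 0 0 0 0 0; 0.65 0 0 0 0 0 0; 0.4 0 0 0 0 0 0; 0 0 0 0 0 0 0; 0 0 0 0 0 0 0; 0 0 0 0 0 0 0; 0 -0.010 0 0 0 0 0; 0 -0.020 0 0 0 0 0; 0 -0.030 0 0 0 0 0; 0 -0.030 0 0 0 0 0"

```text
time_s: 52.75
position: [615.8, -55.9, 231.0]
ee_rot: [0.54, 0.027, 0.833, -0.119]
wrist_force: [0.7, -0.4, -1.2]
width: 85.6
```

Run:
```python
from plan import *
where(0,114.1)
P,Q=tcp()
rows(P+[-110,250,110],Q,8,0)
```

```text
bolt origin in board [57.41  -0.105 74.19 ] tool y ang(board) - A0 [deg, + = clockwise] 161.87148029031647 tilt 0.15118688422367815
t 52.75 F board [-1.024  0.528 -0.814] T [ 0.002  0.38  -0.04 ] w 85.62619513660626 J6 0.10286820708986015
0 -0.0094 0.0256 -0.0247 0.0 0.0 0.0; 0 -0.0094 0.0256 -0.0247 0.0 0.0 0.0; 0 -0.0094 0.0256 -0.0247 0.0 0.0 0.0; 0 -0.0094 0.0256 -0.0247 0.0 0.0 0.0; 0 -0.0094 0.0256 -0.0247 0.0 0.0 0.0; 0 -0.0094 0.0256 -0.0247 0.0 0.0 0.0; 0 -0.0094 0.0256 -0.0247 0.0 0.0 0.0; 0 -0.0094 0.0256 -0.0247 0.0 0.0 0.0
```

Call:
apply_moves --targets "0 -0.015 0.0255 -0.0245 0 0 0; 0 -0.012 0.0255 -0.0245 0 0 0; 0 -0.0095 0.0255 -0.0245 0 0 0; 0 -0.0095 0.0255 -0.0245 0 0 0; 0 -0.0095 0.0255 -0.0245 0 0 0; 0 -0.0095 0.0255 -0.0245 0 0 0; 0 -0.0095 0.0255 -0.0245 0 0 0; 0 -0.005 0.015 -0.015 0 0 0; 0 0 0 0 0 0 0"

```text
time_s: 53.88
position: [515.8, 188.1, 352.7]
ee_rot: [0.546, 0.028, 0.829, -0.119]
wrist_force: [0.3, -0.3, -0.8]
width: 85.0
```

```bash
cat > chk.py <<'E'
from ov2 import *
import sys
x0=55.3; B=np.array
def mk(n,o,sz,z,rels,f):
    im=read_camera(n)[:,:,::-1][o[1]:o[1]+sz[1],o[0]:o[0]+sz[0]]; im=cv2.resize(im,None,fx=z,fy=z,interpolation=cv2.INTER_CUBIC); outs=[im]
    for rel in rels:
        k=im.copy(); M=boltR(rel).as_matrix(); O=b2w([x0,0,10]); zt,yt,bz=M[:,2],M[:,1],BR[:,2]
        px=lambda p: tuple(int(round(v)) for v in (proj(n,p)[0]-B(o)+.5)*z-.5)
        for zz in(17,37):
            q=[O+a*23*zt+b*7*yt+zz*bz for a,b in((1,1),(1,-1),(-1,-1),(-1,1))]
            for i in range(4): cv2.line(k,px(q[i]),px(q[(i+1)%4]),(255,255,0),1)
        for zz in (0,5): cv2.polylines(k,[B([px(O+20*np.cos(t)*zt+20*np.sin(t)*yt+zz*bz) for t in np.linspace(0,6.28,40)])],True,(255,0,255),1)
        cv2.putText(k,str(rel),(5,20),0,.6,(255,255,255),1); outs.append(k)
    cv2.imwrite(f,np.hstack(outs))
mk('scene',(288,155),(32,35),8,(155,165),'pics/'+sys.argv[1]+'s.png')
mk('top',(335,205),(30,35),8,(155,165),'pics/'+sys.argv[1]+'t.png')
shot('scene',sys.argv[1]+'w.png',(220,110,350,220),6)
E
python3 chk.py c1
```

```text
(no output)
```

View pics/c1s.png

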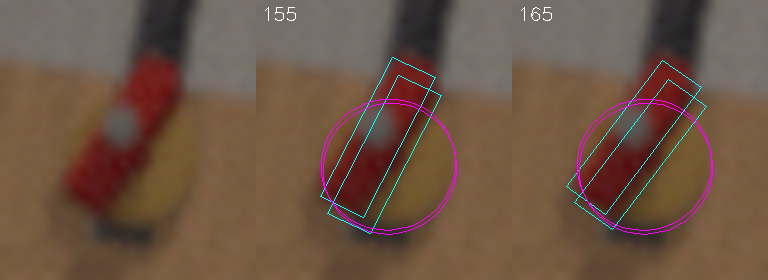

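View pics/c1t.png

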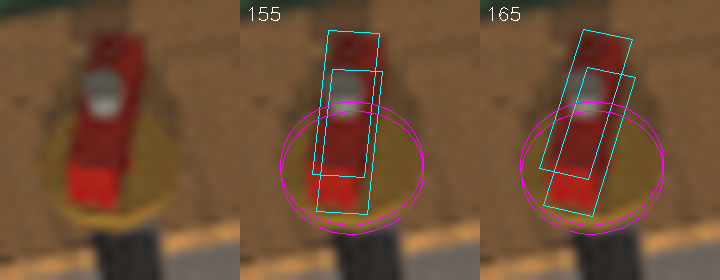

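View pics/c1w.png

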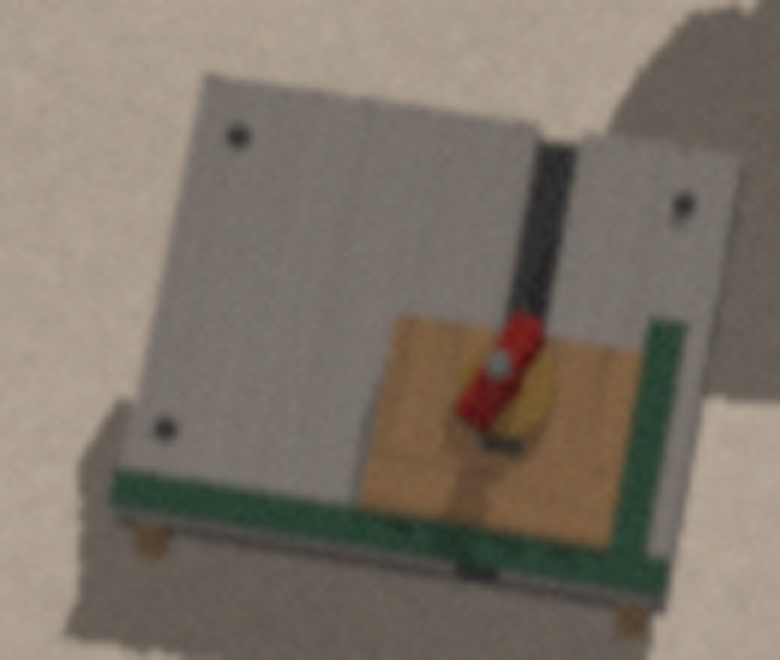

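Run:
```python
from plan import *
np.set_printoptions(precision=1,suppress=True)
read_camera('top'); read_camera('scene')
for n in('scene','top'):
    for t in('washer','head','blank'): print(n,t,[w2b(x['location']) for x in tip_of(n,t)[:2]])
s=sense(); print(s['time_s'],s['wrist_force'],np.abs(s['joint_vel']).max())
print(finish_job())
```

```text
scene washer [array([53.9,  2.4, 12.3])]
scene head [array([52.4,  1.9, -9.2]), array([-215.2, -216. ,   57.1])]
scene blank [array([-124.9,   91.9,   31.8]), array([39.3,  0.6,  3.5])]
top washer [array([54. , -1.4,  8.9])]
top head [array([ 56.8,   3.3, -12.2])]
top blank [array([-124.6,   93.9,   27.6]), array([40.9,  0.4, -1.6])]
54.425 [-0.2  0.3 -0.5] 0.003999961781208374
the job is handed in; nothing more can be done
None
```

The job is handed in at 54.4 s. The clamp force and the head's final angle are inferred, not measured.

**What I did**
- I pushed the pale wooden blank (not the yellow look-alike) along the ledge until it met the side stop, with about 5 N at contact.
- I took the T-bolt from the rack by its red wing nut and lowered the head through the notch. It touched the channel floor at about −18 mm.
- I lifted it about 1 mm, turned it clockwise past square, and tightened the nut to about 0.2–0.25 N m.
- I then released it and moved the arm clear.

**Last checks**
- **Blank:** both pictures show it against the stop and ledge, with the notch over the slot. The networks put it at board (39–41, 0.5).
- **Washer:** it lies on the blank, with its underside at z 9–12.
- **Head:** the networks put it at (52–57, 2–3, −9 to −12). The −9 from the scene camera falls outside the −10 to −16.5 window. The floor contact and the top camera's −12 fall inside.
- **Arm:** wrist force was about zero and the arm stood clear with the fingers open.

**What failed or disagreed**
- **First tightening:** the nut sprang back about 50° when I let go. I tightened again and let it back off slowly until the wrist torque was near zero before opening. It rested at about the same angle as after the first release.
- **Clamp force:** I could not measure it. From the torques I estimate about 12–24 N against the required 8 N. One extrapolation gave only about 5 N, so the margin is uncertain.
- **Head angle:** the lips hide the head. Its squareness is inferred from the turn angle and the rise in torque.

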